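# Uncap the microscope eyepiece and zero its dioptre ring

## Robot

A 6-joint arm with a two-finger parallel gripper is mounted at the origin on a cart in front of the work surface, level with it; the furniture and walls round the work are solid. World frame = base frame: x ahead of the robot, y to its left, z up, the work surface at z = 0. Lengths are in m, angles in rad, forces in N, time in s.
With the tool pointing down it reaches from about 0.325 to 0.75 m from the base axis. Payload 7.6 kg.
Tool frame: the origin (TCP) lies at the very end of the fingers, on their centre line; the grasp point (between the pads) lies 19 mm behind it; y points along the fingers, z is the direction in which the jaws open and shut, and the axes are right-handed (so a half turn about y gives the same grasp; the last joint's range is limited). The gripper opens to 85 mm and grips with 20 to 120 N. Pads are 22 mm wide; open, the fingers measure 114 mm over their backs; the gripper's body (76 mm by 85 mm) begins 54 mm behind the grasp point. The pads swing forward as they close: fully open they stand 13 mm farther back than shut.
Start: joints at [-1.234, 0.052, 1.401, -0, 1.689, -0.07], TCP at [0.208, -0.482, 0.231] pointing down, gripper open.
Joint ranges: [-2.9, 2.9], [-0.91, 2.17], [0.12, 2.37], [-1.06, 4.2], [0.26, 2.73], [-2.93, 2.93]. Speed limits (rad/s): [2.57, 2.57, 3.01, 3.14, 3.14, 3.14].

## Interface

Orientations are given as a 3x3 rotation matrix whose columns are the frame's x, y, z axes.
In Python, from bench import read_state, read_camera, finish_job gives the robot as it stands.
- The arm moves only by the tool send_rows, never from a script. Its argument "deltas" is a list of rows, each a list of 3 entries, a list of its own where there are three numbers: the shift along the tool's x, y, z in m, then the turn, a rotation vector about the tool's x, y, z in rad, then the finger opening in m, from 0 to 0.0854. A call has 1 to 20 rows; each row shifts and turns the commanded pose from where the row before left it, along the tool's axes as they then stand; what a row does not reach is not made up. A row lasts 1/12 s, in which the tool goes at most 41.7 mm and 7.16 degrees, less where a joint would pass 70% of its speed; a pose out of reach is approached as far as the arm can. A call with a gripper value outside its range is refused whole. The fingers move at their own pace and stop on an object; "squeeze" is the grip in N (left out, the last holds). Time passes only in rows, so rows that do not move let the fingers close. It gives the time, the measured TCP pose, the force and the opening at its end, in the units of the state.
- read_state(): the state, without advancing time (a new reading comes with each control period).
- read_camera(name): name is "side" or "top" or "wrist"; returns a dict with "color" (400x640x3 uint8, red, green, blue), "K" (3x3 intrinsics, pixels), "D" ([k1, k2, p1, p2, k3] as OpenCV has them; the pictures are not rectified), "T" (4x4, takes a point from camera to world coordinates); the wrist camera has in their place "hand_eye" (4x4, takes a point from camera to tool coordinates, whose origin is the TCP and whose axes are the tool frame's). Camera axes: x right, y down, z forward; pixel columns grow to the right and rows downward; lengths in m; the calibration is good to about 2 mm. A picture is of the moment at which its call begins: read the wrist's pose just before it. There is no depth.
- finish_job(): hands the job in, once; it reports no verdict.
The state is a dict: "time_s": time; "joint_pos": joint angles; "joint_vel": joint speeds; "joint_torque": joint torques, N m; "ee_pos": TCP position; "tcp_rot": TCP orientation; "ft_force": force on the tool from outside, world axes, zero at the start; "torque": the same for the moment, N m; "width": finger opening in m.
Only numpy, scipy, OpenCV 4.12 (cv2) and the standard library are available. Lean on these libraries where they do the work, as an engineer would, in place of code of your own. Each camera call takes 0.05 s, during which the arm holds its last target.

## Task

Get the stereo microscope ready for the next user: pull the blue dust cap off its left eyepiece and set it down gently, mouth down and flat, in the white tray beside the other cap. Then turn that eyepiece's fluted dioptre ring back to zero, its white mark in line with the white line on the fixed ring just above it, without pushing on the fixed rings and eyecup next to it or on the other eyepiece. Leave everything else where it stands, and let go of everything.

Things in the scene. Friction and masses are not known exactly. Their poses are not given: they have to be found in the camera images.
- left_eyepiece: fixed parts of the left eyepiece; axis leans 35 degrees. Origin on the axis, mid-height of the dioptre ring; z up the axis to the eye, y level, away from the other eyepiece, -x to the user, where the zero line is. Along z (mm): lower fixed ring -16 to -5.5, 35 wide; dioptre ring -5 to 5, 42 wide; upper fixed ring 5.5 to 13.5, 35; eyecup to 30, 31; tube below, 30, to the head's top face at -35
- dioptre_ring (a joint): slim fluted dark ring of the left eyepiece, 3.5 mm proud of the fixed rings. Angle in rad about the left eyepiece's z (grows anticlockwise looking down onto the eyecup); 0 = its bold white mark is in line with the white line on the upper fixed ring. Light friction (0.06 N m), stops at -2.3 and 2.3, stays where left; starts between -2.0 and -0.5
- right_eyepiece: the fixed right eyepiece, 64 mm beside the left one and parallel to it, with the same axes and heights; nothing on it turns and it is at most 37 mm thick
- left_cap_center (a point): centre (half-way up) of the left eyepiece's blue dust cap, z along its axis, mouth to -z; 34 mm tall: a 42 mm skirt from -17 to +3 (16 deep, 35 mm bore) and on it a 30 mm grip boss from +3 to +17; 18 to 35 g. At first it sits loosely over the eyecup, mouth at z = 14 mm of the left eyepiece, skirt as wide as the ring just below; it lifts straight off along the axis
- right_cap_center (a point): centre (half-way up) of the other, equal dust cap, which stands mouth down in the tray, near the tray's -y end
- tray: small loose white tray, 72 (x) x 116 (y) x 16 mm tall, origin at the centre of its underside, z up; floor 2 mm thick, walls 2 mm
- microscope: white stereo microscope, fixed. Origin under the centre of its foot (240 x 170 x 26 mm), z up, the eyepieces to -x. The head reaches from 108 to 260 mm above the bench, x -85 to 30 mm, y -58 to 58 mm; the column behind it (x 63 to 113 mm) is 236 mm tall, with focus knobs out to y -56 and 56 mm
- tip_box: closed yellow pipette tip box, 75 x 121 x 78 mm tall, loose bystander; origin at the centre of its underside
- reagent_bottle: clear-whitish reagent bottle with a blue cap, 56 mm diameter, 105 mm tall, loose bystander; origin at the centre of its underside
- glass_beaker: clear beaker, 55 mm diameter, 66 mm tall, loose bystander; origin at the centre of its underside
- steel_forceps: steel forceps lying on the bench, 16 (x) x 120 (y) x 10 mm tall, loose bystander; origin at the centre of the underside
Things that resemble listed ones, but are neither listed nor needed, are in the scene too. What is shaped like the part that bears left_cap_center but green is not meant.

How it is judged:
On the way, in this order (a step that is already met when the one before it is completed fails the run):
1. the left dust cap stands mouth down on the tray's floor, let go (x of left_cap_center in the frame of tray between -0.017 and 0.017 m and y of left_cap_center in the frame of tray between -0.039 and 0.039 m and z of left_cap_center in the frame of tray between 0.015 and 0.023 m and angle between left_cap_center's own z axis and vertical below 0.12 rad and contact force between the fingers and left_cap below 0.05 N), for 0.2 s.
2. the dioptre ring stands at zero (value of joint dioptre_ring between -0.12 and 0.12 rad), for 0.2 s.
At the end, for the whole second after the job is handed in: Dioptre ring within 0.12 rad of zero and still; left cap at rest on the tray's floor, mouth down (tilt under 0.12 rad), inside the walls; the other cap upright on the tray's floor, tray flat on the bench; robot touching nothing (all of step 2 and x of left_cap_center in the frame of tray between -0.017 and 0.017 m and y of left_cap_center in the frame of tray between -0.039 and 0.039 m and z of left_cap_center in the frame of tray between 0.015 and 0.023 m and angle between each of left_cap_center, right_cap_center's own z axis and vertical below 0.12 rad and z of right_cap_center in the frame of tray below 0.023 m and height (world z) of tray below 0.004 m and angle between tray's own z axis and vertical below 0.05 rad and linear speed of left_cap below 0.02 m/s and velocity of joint dioptre_ring between -0.05 and 0.05 rad/s).
It fails at once if the fixed rings or the eyecup of the left eyepiece are pushed with more than 3 N (contact force between any of the fingers, the arm and left_eyepiece above 3 N).
It fails at once if the right eyepiece is pushed with more than 3 N (contact force between any of the fingers, the arm and right_eyepiece above 3 N).
It fails at once if the left dust cap is dropped (it falls free at more than 0.7 m/s, about 25 mm) (linear speed of left_cap above 0.7 m/s and contact force between the fingers and left_cap below 0.05 N).
It fails at once if the tray or the cap in it is shifted by more than 25 mm (distance of any of tray, right_cap_center from where it was at the start of the episode above 0.025 m).
It fails at once if the tip box, bottle, beaker or forceps is shifted by more than 15 mm (distance of any of tip_box, reagent_bottle, glass_beaker, steel_forceps from where it was at the start of the episode above 0.015 m).
It also fails if it takes over 64 s, if anything falls off the work surface, if the arm or the gripper's body presses on something with over 40 N, if the wrist force passes 120 N, or if a joint passes its speed limit or range.

## Working session

There is one attempt and no reset: what is moved stays moved. The work goes in short steps, Python scripts to look and compute and a tool call to move; the robot and the scene stay as the last step left them, time stands still between calls to the robot, and variables do not carry over. Pictures are saved under pics/ and viewed, and the job is handed in when it is done.

Besides the shell and the picture viewer there is one more tool, called after "Emit:" by a JSON object that holds its "api" and its "payload", one argument or row to a line. send_rows: Moves the arm, as the interface text tells. Its arguments: {"type":"object","properties":{"deltas":{"type":"array","items":{"type":"array"}},"squeeze":{"type":"number"}},"required":["deltas"]}

```bash
ls; mkdir -p pics; python3 - <<'E'
from bench import *
import cv2
s=read_state()
for k,v in s.items(): print(k,v)
for n in("side","top","wrist"):
    c=read_camera(n); cv2.imwrite(f"pics/{n}0.png",c["color"][...,::-1])
    print(n,c["K"],c["D"],c.get("T",c.get("hand_eye")))
E
```

```text
pics
time_s 0.0
joint_pos [-1.23428455e+00  5.28117379e-02  1.40172773e+00  2.47861809e-05
  1.68860011e+00 -7.03450010e-02]
joint_vel [-2.82197835e-03  8.06676001e-04 -4.10195172e-04 -5.12249218e-04
  5.40840447e-05 -1.39578519e-03]
joint_torque [ 1.48046631e-03 -3.81664681e+01 -3.60189950e+01  7.21630090e-05
  6.21318526e-03 -6.06509275e-06]
ee_pos [ 0.20766141 -0.4818562   0.23048401]
tcp_rot [[-9.18368096e-01 -4.87554280e-04  3.95726929e-01]
 [-3.95727207e-01  1.46828566e-03 -9.18366932e-01]
 [-1.33286446e-04 -9.99998803e-01 -1.54136520e-03]]
ft_force [-0.36719455 -0.63810029  1.01321926]
torque [-0.03721021  0.01272889  0.00952556]
width 0.08545400020658975
side [[389.28768786   0.         319.14050166]
 [  0.         389.28768786 196.44191977]
 [  0.           0.           1.        ]] [-0.02332509  0.          0.          0.          0.        ] [[-0.9424493   0.20009279 -0.26786602  0.80429387]
 [ 0.3342759   0.58065446 -0.74236111  0.70307902]
 [ 0.00699649 -0.78917886 -0.61412358  0.786945  ]
 [ 0.          0.          0.          1.        ]]
top [[378.98480076   0.         327.35186905]
 [  0.         378.98480076 204.4940087 ]
 [  0.           0.           1.        ]] [-0.0656566  0.         0.         0.         0.       ] [[-0.00397306 -0.99281211  0.11961746  0.39063996]
 [-0.99988415  0.00570177  0.01411322 -0.02940443]
 [-0.01469381 -0.11954753 -0.99271974  1.36766858]
 [ 0.          0.          0.          1.        ]]
wrist [[291.83508208   0.         317.57052267]
 [  0.         291.83508208 196.08398212]
 [  0.           0.           1.        ]] [-0.03507214  0.          0.          0.          0.        ] [[ 5.87569235e-04  9.48619239e-01  3.16419332e-01 -8.09787381e-02]
 [ 1.04347452e-03 -3.16419796e-01  9.48618693e-01 -1.42688491e-01]
 [ 9.99999283e-01 -2.27203650e-04 -1.17577854e-03 -5.99365680e-04]
 [ 0.00000000e+00  0.00000000e+00  0.00000000e+00  1.00000000e+00]]
```

View pics/side0.png

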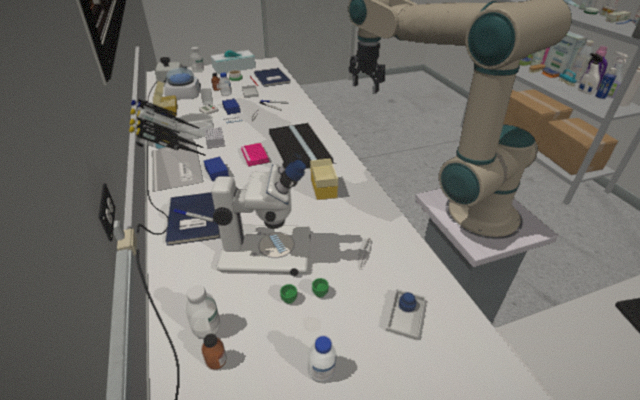

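View pics/top0.png

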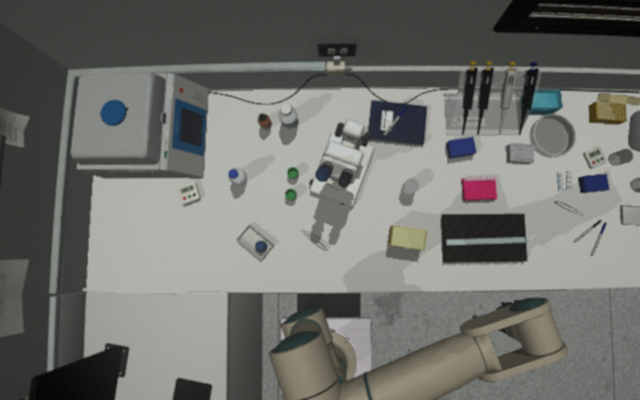

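View pics/wrist0.png

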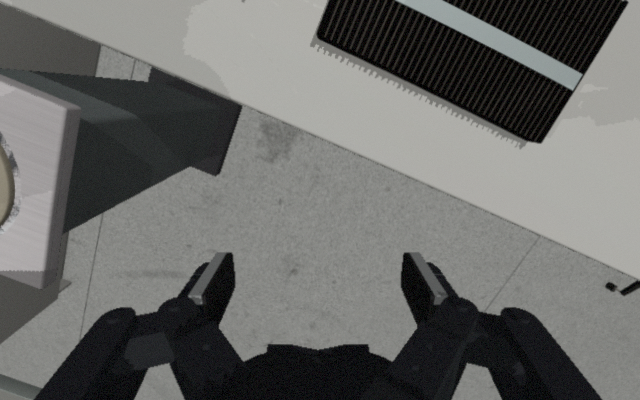

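```bash
python3 - <<'E'
import cv2,numpy as np
a=cv2.imread("pics/side0.png");b=cv2.imread("pics/top0.png")
A=cv2.resize(a[140:290,190:440],None,fx=3.2,fy=3.2,interpolation=3);cv2.imwrite("pics/sc.png",A)
B=cv2.resize(b[110:270,230:430],None,fx=3.7,fy=3.7,interpolation=3);cv2.imwrite("pics/tc.png",B)
E
```

```text
(no output)
```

View pics/sc.png

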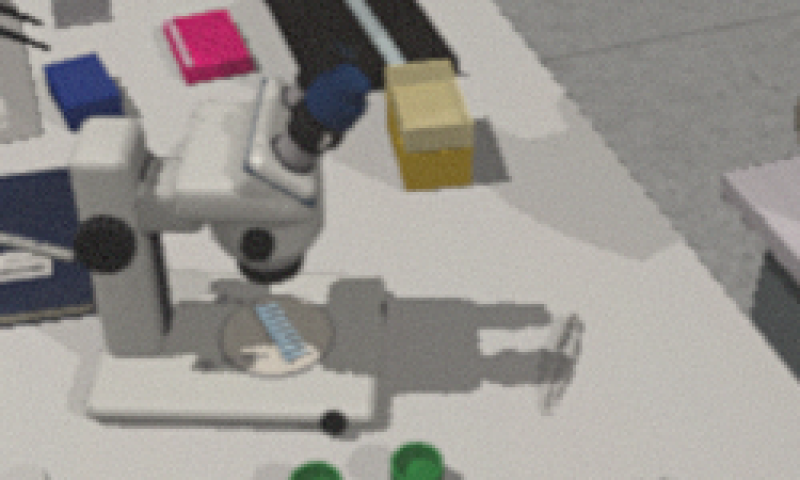

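View pics/tc.png

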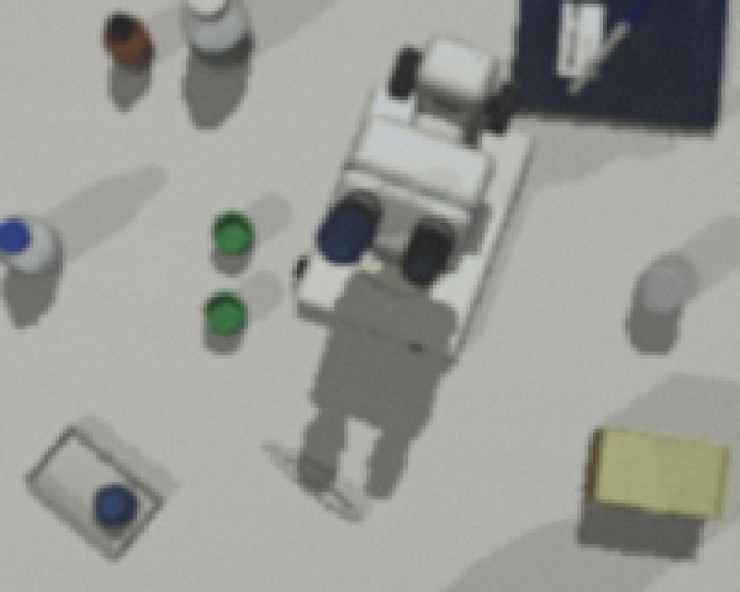

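```bash
cat > h.py <<'E'
import numpy as np, cv2, json
from bench import read_state, read_camera
def cam(n):
    s=read_state(); c=read_camera(n)
    if n=="wrist":
        T=np.eye(4);T[:3,:3]=s["tcp_rot"];T[:3,3]=s["ee_pos"];T=T@c["hand_eye"]
    else: T=c["T"]
    return c["color"],np.array(c["K"]),np.array(c["D"]),np.array(T)
def save(n,f):
    im,K,D,T=cam(n); cv2.imwrite(f"pics/{f}.png",im[...,::-1]); np.savez(f"pics/{f}.npz",K=K,D=D,T=T); return im,K,D,T
def load(f):
    z=np.load(f"pics/{f}.npz"); return z["K"],z["D"],z["T"]
def ray(C,p):
    K,D,T=C
    u=cv2.undistortPoints(np.array([[p]],float),K,D)[0,0]
    d=T[:3,:3]@np.array([u[0],u[1],1]);return T[:3,3],d/np.linalg.norm(d)
def onplane(C,p,z):
    o,d=ray(C,p);return o+d*(z-o[2])/d[2]
def proj(C,P):
    K,D,T=C;Ti=np.linalg.inv(T)
    return cv2.projectPoints(np.atleast_2d(P).astype(float),cv2.Rodrigues(Ti[:3,:3])[0],Ti[:3,3],K,D)[0][:,0]
def tri(obs):
    A=np.zeros((3,3));b=np.zeros(3)
    for C,p in obs:
        o,d=ray(C,p);M=np.eye(3)-np.outer(d,d);A+=M;b+=M@o
    return np.linalg.solve(A,b)
E
python3 - <<'E'
from h import *
save("top","t1");save("side","s1")
C=load("t1");S=load("s1")
f=lambda x,y:(230+x/3.7,110+y/3.7)
g=lambda x,y:(190+x/3.2,140+y/3.2)
c=[onplane(C,f(*p),0.026) for p in[(298,285),(455,345),(537,137)]]
for q in c:print(q)
a=c[2]-c[1];print("yaw",np.degrees(np.arctan2(a[1],a[0])),np.linalg.norm(a),np.linalg.norm(c[1]-c[0]))
for n,p in dict(tl=(28,480),tt=(72,430),tr=(160,500),tb=(115,556)).items(): print(n,onplane(C,f(*p),0.016))
print("rcap",onplane(C,f(113,506),.036))
print("beaker",onplane(C,f(665,285),.06)); print("box",onplane(C,f(660,472),.078))
print("bottle",onplane(C,f(13,237),.105))
print("forceps",onplane(C,f(265,445),.0),onplane(C,f(358,518),0))
print("green",onplane(C,f(232,235),.03),onplane(C,f(225,313),.03))
print("capside/top", tri([(C,f(343,237)),(S,g(338,97))]))
E
```

```text
[0.61579841 0.04976648 0.026     ]
[ 0.5562705  -0.10169714  0.026     ]
[ 0.76170921 -0.18487706  0.026     ]
yaw -22.042494268579706 0.22163926641128048 0.16274151928747319
tl [0.42828216 0.3118222  0.016     ]
tt [0.47657703 0.26975605 0.016     ]
tr [0.40881855 0.18312919 0.016     ]
tb [0.35535709 0.22596888 0.016     ]
rcap [0.40296376 0.22476083 0.036     ]
beaker [ 0.6080465  -0.29902133  0.06      ]
box [ 0.43141461 -0.28560745  0.078     ]
bottle [0.64939235 0.30881147 0.105     ]
forceps [0.4622083  0.08334473 0.        ] [ 0.39104765 -0.00717263  0.        ]
green [0.66485296 0.11389299 0.03      ] [0.58820974 0.12008783 0.03      ]
capside/top [ 0.60789347 -0.00085234  0.29403921]
```

```bash
cat >> h.py <<'E'
from scipy.spatial.transform import Rotation as Rn
def frame(yawdeg):
    a=np.radians(yawdeg);c,s=np.cos(np.radians(35)),np.sin(np.radians(35))
    fx=np.array([np.cos(a),np.sin(a),0]);y=np.array([-np.sin(a),np.cos(a),0])
    z=np.array([0,0,c])-s*fx; x=np.cross(y,z)
    return np.c_[x,y,z]
def toolrot(E): # tool y=-z_eye, tool z=x_eye
    y=-E[:,2];z=E[:,0];return np.c_[np.cross(y,z),y,z]
def delta(P,R):
    s=read_state();R0=np.array(s["tcp_rot"]);d=np.array(P)-s["ee_pos"]
    print("shift in tool (m)",np.round(R0.T@d,4),"rotvec",np.round(Rn.from_matrix(R0.T@R).as_rotvec(),4),"ang deg",np.degrees(Rn.from_matrix(R0.T@R).magnitude()),"shift in target axes",np.round(R.T@d,4))
E
python3 - <<'E'
from h import *
E=frame(-22);cap=np.array([.608,-.001,.294]);print(E)
delta(cap+.12*E[:,2],toolrot(E))
E
```

```text
[[ 0.75950455  0.37460659 -0.53181081]
 [-0.30685976  0.92718385  0.21486551]
 [ 0.57357644  0.          0.81915204]]
shift in tool (m) [-0.5096 -0.1611 -0.3324] rotvec [ 0.5798 -0.7553  0.2378] ang deg 56.22983900367877 shift in target axes [-0.596  -0.0621  0.1926]
```

Emit:
{"api": "send_rows", "payload": {
  "deltas": [
    [[0,-0.03,0],[0,0,0],0.0854],
    [[0,-0.03,0],[0,0,0],0.0854],
    [[0,-0.03,0],[0,0,0],0.0854],
    [[0,-0.03,0],[0,0,0],0.0854],
    [[0,-0.03,0],[0,0,0],0.0854],
    [[-0.025,0,-0.016],[0,-0.03,0],0.0854],
    [[-0.025,0,-0.016],[0,-0.03,0],0.0854],
    [[-0.025,0,-0.016],[0,-0.03,0],0.0854],
    [[-0.025,0,-0.016],[0,-0.03,0],0.0854],
    [[-0.025,0,-0.016],[0,-0.03,0],0.0854],
    [[-0.025,0,-0.016],[0,-0.03,0],0.0854],
    [[-0.025,0,-0.016],[0,-0.03,0],0.0854],
    [[-0.025,0,-0.016],[0,-0.03,0],0.0854],
    [[-0.025,0,-0.016],[0,-0.03,0],0.0854],
    [[-0.025,0,-0.016],[0,-0.03,0],0.0854]
  ]
}}

```text
time_s: 1.5
ee_pos: [0.3392, -0.2157, 0.3812]
tcp_rot: [[-0.76, 0.0, 0.65], [-0.65, -0.0, -0.76], [-0.0, -1.0, 0.0]]
ft_force: [-0.5, 0.9, -0.2]
width: 0.0856
```

```bash
python3 - <<'E'
from h import *
E=frame(-22);cap=np.array([.608,-.001,.294]);s=read_state();print(s["joint_pos"],s["ee_pos"],s["time_s"],s["tcp_rot"])
delta(cap+.12*E[:,2],toolrot(E))
E
```

```text
[-6.58426539e-01 -2.69858797e-01  1.40109397e+00  1.17167132e-05
  2.01028966e+00  2.04244337e-01] [ 0.33919032 -0.21573698  0.38120621] 1.5 [[-7.59579194e-01  6.01312295e-05  6.50414825e-01]
 [-6.50414827e-01 -3.31111189e-05 -7.59579194e-01]
 [-2.41384682e-05 -9.99999998e-01  6.42607602e-05]]
shift in tool (m) [-0.3121 -0.0111 -0.0494] rotvec [ 0.5989 -0.4636  0.1462] ang deg 44.19664742803454 shift in target axes [-0.2998  0.0483  0.0882]
```

Emit:
{"api": "send_rows", "payload": {
  "deltas": [
    [[-0.03,0.002,0.002],[0.06,-0.046,0.0146],0.0854],
    [[-0.03,0.002,0.002],[0.06,-0.046,0.0146],0.0854],
    [[-0.03,0.002,0.002],[0.06,-0.046,0.0146],0.0854],
    [[-0.03,0.002,0.002],[0.06,-0.046,0.0146],0.0854],
    [[-0.03,0.002,0.002],[0.06,-0.046,0.0146],0.0854],
    [[-0.03,0.002,0.002],[0.06,-0.046,0.0146],0.0854],
    [[-0.03,0.002,0.002],[0.06,-0.046,0.0146],0.0854],
    [[-0.03,0.002,0.002],[0.06,-0.046,0.0146],0.0854],
    [[-0.03,0.002,0.002],[0.06,-0.046,0.0146],0.0854],
    [[-0.03,0.002,0.002],[0.06,-0.046,0.0146],0.0854],
    [[0,0,0],[0,0,0],0.0854]
  ]
}}

```text
time_s: 2.42
ee_pos: [0.5389, 0.0094, 0.3731]
tcp_rot: [[-0.372, 0.533, 0.76], [-0.928, -0.214, -0.305], [0.0, -0.819, 0.574]]
ft_force: [-0.2, 0.1, -1.1]
width: 0.0859
```

```bash
python3 - <<'E'
from h import *
E=frame(-22);cap=np.array([.608,-.001,.294]);s=read_state();print(s["joint_pos"],s["ee_pos"],s["time_s"],s["tcp_rot"])
delta(cap+.12*E[:,2],toolrot(E))
save("wrist","w1")
print(proj(load("w1"),[cap,cap+E[:,2]*.017,cap-E[:,2]*.031]))
E
```

```text
[ 0.08277531 -0.31701519  1.55655753 -0.26673117  1.34955172  0.44880677] [0.53887899 0.00940665 0.37313248] 2.4167 [[-3.72197822e-01  5.33098444e-01  7.59786042e-01]
 [-9.28153425e-01 -2.13809936e-01 -3.04658056e-01]
 [ 3.70694851e-05 -8.18591082e-01  5.74376739e-01]]
shift in tool (m) [-0.0162 -0.0161  0.0104] rotvec [-0.001   0.0021 -0.0015] ang deg 0.15897779532620687 shift in target axes [-0.0162 -0.0162  0.0103]
[[330.14879086 177.8088147 ]
 [330.99921545 183.10965616]
 [328.84621112 169.69406634]]
```

View pics/w1.png

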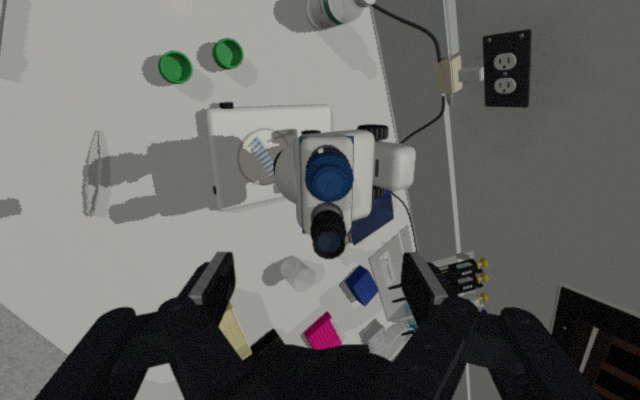

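```bash
python3 - <<'E'
import cv2
a=cv2.imread("pics/w1.png")
cv2.imwrite("pics/w1c.png",cv2.resize(a[125:275,270:430],None,fx=4,fy=4,interpolation=3))
E
```

```text
(no output)
```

View pics/w1c.png

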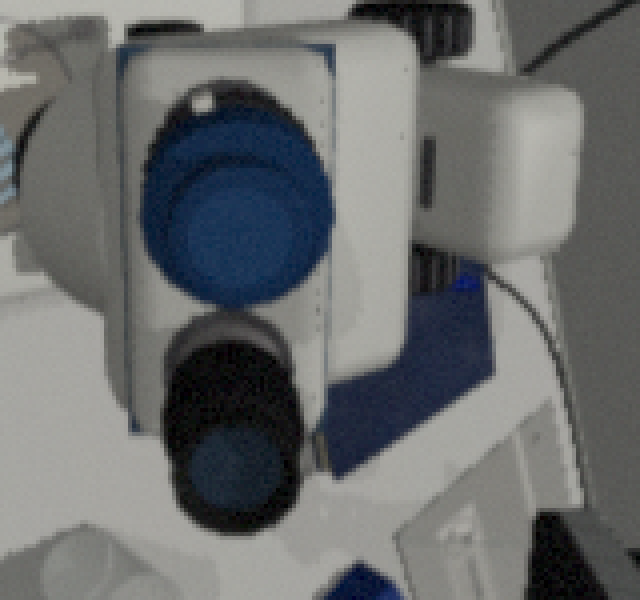

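```bash
cat > fit.py <<'E'
from h import *
from scipy.optimize import minimize
th=np.linspace(0,2*np.pi,60,endpoint=False)
def circ(c,E,r,z): return c+r*(np.cos(th)[:,None]*E[:,0]+np.sin(th)[:,None]*E[:,1])+z*E[:,2]
def bmask(f,roi,rel=1.45,mn=25):
    im=cv2.imread(f"pics/{f}.png").astype(float);b,g,r=im[...,0],im[...,1],im[...,2]
    m=((b>rel*r)&(b>mn)).astype(np.uint8)
    o=np.zeros_like(m);x0,y0,x1,y1=roi;o[y0:y1,x0:x1]=m[y0:y1,x0:x1]
    n,l,st,_=cv2.connectedComponentsWithStats(o)
    k=1+np.argmax(st[1:,4]);return (l==k).astype(np.uint8)
def hull(C,c,E):
    P=np.r_[circ(c,E,.021,-.017),circ(c,E,.021,.003),circ(c,E,.015,.003),circ(c,E,.015,.017)]
    p=proj(C,P)
    return p
def render(C,c,E,shape=(400,640)):
    p=hull(C,c,E);m=np.zeros(shape,np.uint8)
    for a in(p[:120],p[120:]):
        h=cv2.convexHull(a.astype(np.float32));cv2.fillConvexPoly(m,np.round(h*16).astype(np.int32),1,shift=4)
    return m
E
python3 - <<'E'
from fit import *
E=frame(-22);c0=np.array([.608,-.001,.294])
V={"w1":(295,140,370,215),"t1":(305,150,345,190),"s1":(270,150,320,195)}
M={k:bmask(k,v) for k,v in V.items()}
out=[]
for k in V:
    m=M[k];C=load(k);r=render(C,c0,E);print(k,m.sum(),r.sum(),np.argwhere(m).mean(0)[::-1],np.argwhere(r).mean(0)[::-1],(m&r).sum()/(m|r).sum())
    x0,y0,x1,y1=V[k];im=cv2.imread(f"pics/{k}.png")[y0:y1,x0:x1]
    im2=im.copy();im2[m[y0:y1,x0:x1]>0]=(255,0,255)
    out.append(cv2.resize(np.hstack([im,im2]),(400,200),interpolation=0))
cv2.imwrite("pics/m1.png",np.vstack(out))
# triangulate centroids w/ model centroid residual
from scipy.optimize import least_squares
for ks in(["w1","t1","s1"],["w1"],["t1","s1"]):
    def res(v):
        o=[]
        for k in ks:
            p=hull(load(k),v,E);m=M[k];C=load(k);r=render(C,v,E)
            o+=list(np.argwhere(r).mean(0)-np.argwhere(m).mean(0))+( [np.sqrt(r.sum())-np.sqrt(m.sum())] if k=="w1" else [])
        return o
    s=least_squares(res,c0,diff_step=.002);print(ks,s.x,np.round(s.fun,2))
E
```

```text
w1 1900 2022 [328.61736842 176.15736842] [330.00840752 176.44164194] 0.9150390625
t1 108 221 [321.72222222 173.35185185] [323.19457014 173.42081448] 0.48868778280542985
s1 256 366 [294.703125  168.9453125] [294.59836066 171.16666667] 0.6631016042780749
['w1', 't1', 's1'] [ 0.60698369 -0.00095551  0.29373846] [0.72 0.3  1.43 0.5  1.5  2.17 0.21]
['w1'] [ 0.60808877 -0.001       0.29149609] [-0.38 -0.14  1.  ]
['t1', 's1'] [ 0.60746407 -0.001       0.30043241] [-0.28  1.4  -0.19 -0.  ]<stdin>:19: RuntimeWarning: Mean of empty slice.
  ret = um.true_divide(
```

View pics/m1.png

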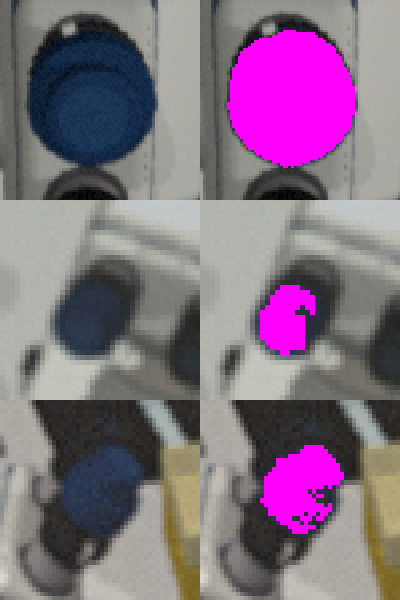

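```bash
cat >> fit.py <<'E'
def bm2(f,roi,rel=1.3,mn=22):
    im=cv2.GaussianBlur(cv2.imread(f"pics/{f}.png"),(0,0),1.0).astype(float);b,g,r=im[...,0],im[...,1],im[...,2]
    m=((b>rel*r)&(b>mn)).astype(np.uint8)
    o=np.zeros_like(m);x0,y0,x1,y1=roi;o[y0:y1,x0:x1]=m[y0:y1,x0:x1]
    o=cv2.morphologyEx(o,cv2.MORPH_OPEN,np.ones((3,3)))
    n,l,st,_=cv2.connectedComponentsWithStats(o);k=1+np.argmax(st[1:,4]);return (l==k).astype(np.uint8)
def iou(C,c,E,m):
    r=render(C,c,E);return (m&r).sum()/(m|r).sum()
def fitcap(views,c0,E,M):
    f=lambda v:-sum(iou(load(k),c0+v*.01,E,M[k]) for k in views)
    s=minimize(f,np.zeros(3),method="Nelder-Mead",options=dict(initial_simplex=np.vstack([np.zeros(3),np.eye(3)*.4]),xatol=.01,fatol=1e-4))
    return c0+s.x*.01,[round(iou(load(k),c0+s.x*.01,E,M[k]),3) for k in views]
E
python3 - <<'E'
from fit import *
E=frame(-22);c0=np.array([.608,-.001,.294])
V={"w1":(295,140,370,215),"t1":(305,150,345,190),"s1":(270,150,318,195)}
M={"w1":bmask("w1",V["w1"]),"t1":bm2("t1",V["t1"],1.25),"s1":bm2("s1",V["s1"],1.3)}
out=[]
for k in V:
    m=M[k]
    x0,y0,x1,y1=V[k];im=cv2.imread(f"pics/{k}.png")[y0:y1,x0:x1]
    im2=im.copy();im2[m[y0:y1,x0:x1]>0]=(255,0,255)
    out.append(cv2.resize(np.hstack([im,im2]),(400,200),interpolation=0))
cv2.imwrite("pics/m2.png",np.vstack(out))
for ks in(["w1","t1","s1"],["w1"],["t1","s1"]): print(ks,*fitcap(ks,c0,E,M))
E
```

```text
['w1', 't1', 's1'] [ 6.05773434e-01 -2.78831264e-04  2.95573483e-01] [np.float64(0.915), np.float64(0.593), np.float64(0.779)]
['w1'] [ 0.61130586 -0.00470875  0.286145  ] [np.float64(0.982)]
['t1', 's1'] [ 0.60623099 -0.00388462  0.29757508] [np.float64(0.593), np.float64(0.816)]
```

View pics/m2.png

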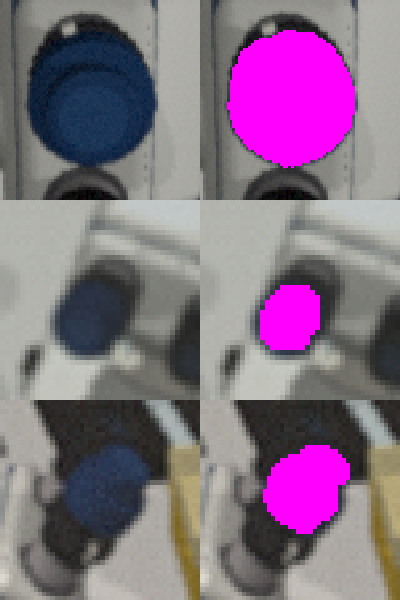

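Emit:
{"api": "send_rows", "payload": {
  "deltas": [
    [[0,0,-0.03],[0,0,0],0.0854],
    [[0,0,-0.03],[0,0,0],0.0854],
    [[0,0,-0.03],[0,0,0],0.0854],
    [[0,0,0],[0,0,0],0.0854],
    [[0,0,0],[0,0,0],0.0854]
  ]
}}

```text
time_s: 2.88
ee_pos: [0.4696, 0.0328, 0.3233]
tcp_rot: [[-0.379, 0.532, 0.757], [-0.925, -0.218, -0.311], [-0.001, -0.819, 0.574]]
ft_force: [1.0, -0.1, 0.7]
width: 0.0854
```

```bash
python3 - <<'E'
from h import *
save("wrist","w2"); print(read_state()["joint_vel"].round(3))
E
```

```text
[-0.009  0.022 -0.043 -0.002 -0.006  0.001]
```

Emit:
{"api": "send_rows", "payload": {
  "deltas": [
    [[-0.03,0,0.03],[0,0,0],0.0854],
    [[-0.03,0,0.03],[0,0,0],0.0854],
    [[-0.03,0,0.03],[0,0,0],0.0854],
    [[0,0,0],[0,0,0],0.0854],
    [[0,0,0],[0,0,0],0.0854]
  ]
}}

```text
time_s: 3.35
ee_pos: [0.573, 0.0874, 0.3738]
tcp_rot: [[-0.38, 0.53, 0.758], [-0.925, -0.218, -0.311], [0.0, -0.819, 0.573]]
ft_force: [0.2, -0.1, 0.3]
width: 0.0854
```

```bash
python3 - <<'E'
from h import *
save("wrist","w3"); print(read_state()["joint_vel"].round(3))
a=cv2.imread("pics/w2.png");b=cv2.imread("pics/w3.png")
C=np.array([.608,-.001,.294])
o=[]
for k,i in(("w2",a),("w3",b)):
    p=proj(load(k),C)[0].astype(int);print(k,p);o.append(cv2.resize(i[max(0,p[1]-60):p[1]+60,p[0]-60:p[0]+60],(400,400),interpolation=3))
cv2.imwrite("pics/w23.png",np.hstack(o))
E
```

```text
[-0.003 -0.071  0.051 -0.001  0.001  0.002]
w2 [430 171]
w3 [326 262]
```

View pics/w23.png

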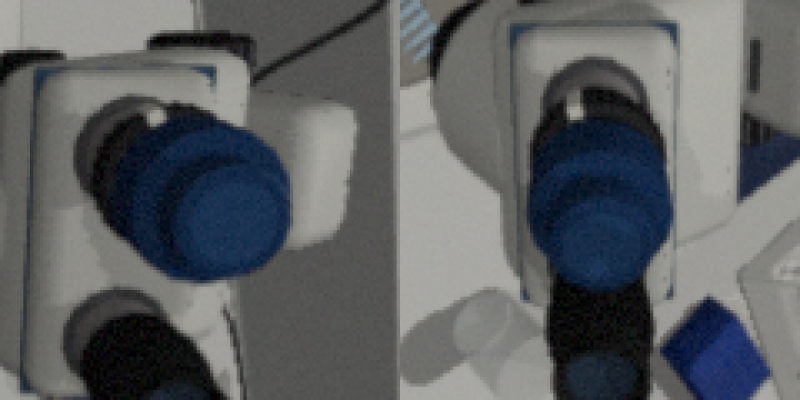

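```bash
cat > cf.py <<'E'
from fit import *
c0=np.array([.608,-.001,.294])
V={}
for k in("w1","w2","w3"):
    p=proj(load(k),c0)[0].astype(int);V[k]=(p[0]-36,p[1]-36,p[0]+36,p[1]+36)
M={k:bmask(k,V[k],1.45) for k in V}
for k in V: print(k,M[k].sum())
for yaw in(-20,-22,-24):
    print(yaw,*fitcap(list(V),c0,frame(yaw),M))
E=frame(-22)
for k in V: print(k,*fitcap([k],c0,E,M))
E
python3 cf.py
```

```text
w1 1900
w2 2077
w3 1768
-20 [ 6.06599908e-01 -4.28212280e-04  2.94734864e-01] [np.float64(0.924), np.float64(0.91), np.float64(0.915)]
-22 [ 6.05803446e-01 -2.48115131e-04  2.95212841e-01] [np.float64(0.922), np.float64(0.904), np.float64(0.929)]
-24 [ 6.06041583e-01 -6.19058650e-05  2.94889491e-01] [np.float64(0.928), np.float64(0.91), np.float64(0.922)]
w1 [ 0.61130586 -0.00470875  0.286145  ] [np.float64(0.982)]
w2 [ 0.61605135 -0.00684605  0.28829249] [np.float64(0.979)]
w3 [ 0.60761751 -0.0060905   0.28997204] [np.float64(0.965)]
```

```bash
cat >> cf.py <<'E'
print("restart")
for yaw in(-20,-22,-24):
    c=np.array([.610,-.006,.289])
    for _ in range(2): c,i=fitcap(list(V),c,frame(yaw),M)
    print(yaw,c,i)
c=np.array([.610,-.006,.289])
for k in V: print(k,iou(load(k),c,E,M[k]),np.argwhere(M[k]).mean(0)-np.argwhere(render(load(k),c,E)).mean(0),np.sqrt(M[k].sum()/render(load(k),c,E).sum()))
E
python3 cf.py|sed -n '/restart/,$p'
```

```text
restart
-20 [ 6.06327644e-01 -3.34524075e-04  2.94466288e-01] [np.float64(0.93), np.float64(0.905), np.float64(0.915)]
-22 [ 6.05848115e-01 -2.23134241e-04  2.95146460e-01] [np.float64(0.923), np.float64(0.906), np.float64(0.929)]
-24 [ 6.06274253e-01 -4.59249606e-04  2.94622983e-01] [np.float64(0.929), np.float64(0.909), np.float64(0.924)]
w1 0.86279296875 [-2.57787962 -1.30012505] 0.996075851442889
w2 0.7976037655113393 [-2.55025855  3.63358803] 0.9888740767844744
w3 0.8799149840595112 [ 1.88828259 -1.33613391] 0.9994348685618164
```

```bash
python3 - <<'E'
from h import *
for i in range(6):
    im,K,D,T=save("wrist",f"w4{i}");s=read_state();print(s["ee_pos"].round(5),Rn.from_matrix(s["tcp_rot"]).as_rotvec().round(4),s["joint_pos"].round(4),s["width"].round(4),s["ft_force"].round(2))
E
```

```text
Traceback (most recent call last):
AttributeError: 'float' object has no attribute 'round'
```

```bash
python3 - <<'E'
from h import *
for i in range(6):
    im,K,D,T=save("wrist",f"w4{i}");s=read_state();print(s["ee_pos"].round(5),Rn.from_matrix(s["tcp_rot"]).as_rotvec().round(4),s["joint_pos"].round(4),s["ft_force"].round(2))
E
```

```text
[0.57044 0.08662 0.37488] [-0.6211  0.929  -1.787 ] [ 0.2544 -0.1714  1.4324 -0.3587  1.3807  0.6224] [-0.88 -0.2   0.39]
[0.57013 0.08666 0.37505] [-0.6207  0.9287 -1.7869] [ 0.2546 -0.1725  1.4331 -0.3588  1.3806  0.6225] [ 0.22 -0.19  0.31]
[0.56999 0.08673 0.37517] [-0.6204  0.9286 -1.7868] [ 0.2548 -0.173   1.4334 -0.3587  1.3806  0.6226] [ 1.08 -0.24 -1.06]
[0.56995 0.08686 0.37517] [-0.6204  0.9284 -1.7866] [ 0.2551 -0.1731  1.4335 -0.3588  1.3805  0.6226] [-0.27  0.53 -0.06]
[0.56995 0.087   0.37508] [-0.6206  0.9285 -1.7864] [ 0.2553 -0.1729  1.4335 -0.3587  1.3806  0.6226] [-0.92  0.03  0.13]
[0.57004 0.08714 0.37497] [-0.6209  0.9285 -1.7862] [ 0.2555 -0.1725  1.4333 -0.3588  1.3805  0.6227] [0.11 0.36 0.1 ]
```

```bash
cat > cf2.py <<'E'
from fit import *
from scipy.optimize import least_squares
c0=np.array([.608,-.001,.294]);E=frame(-22.4)
ks=["w1","w2","w3","w45"];M={}
for k in ks:
    p=proj(load(k),c0)[0].astype(int);M[k]=bmask(k,(p[0]-36,p[1]-36,p[0]+36,p[1]+36),1.45)
def res(v):
    o=[]
    for k in ks:
        r=render(load(k),c0+v[:3]*.01,E);m=M[k]
        o+=list(np.argwhere(r).mean(0)-np.argwhere(m).mean(0)-v[3:5])+[W*(np.sqrt(r.sum())-np.sqrt(m.sum()))]
    return o+list(.1*np.array(v[3:5]))
for W in(0,1):
    s=least_squares(res,np.zeros(5),diff_step=.05,x_scale=.2);print(c0+s.x[:3]*.01,"offs",s.x[3:]);print(np.round(s.fun,2))
E
python3 cf2.py
```

```text
[ 0.608 -0.001  0.294] offs [-0.86015273  0.83042743]
[ 1.12  0.54  0.    0.95 -1.64  0.   -1.09  0.54  0.   -0.98  0.56  0.
 -0.09  0.08]
[ 0.608 -0.001  0.294] offs [-0.86015273  0.83042743]
[ 1.12  0.54  1.42  0.95 -1.64  1.94 -1.09  0.54  1.07 -0.98  0.56  1.1
 -0.09  0.08]
```

```bash
sed -i 's/c0+v\[:3\]\*.01/c0+(np.array(v[:3])-1)*.05/; s/-v\[3:5\]/-(np.array(v[3:5])-1)*20/; s/\.1\*np.array(v\[3:5\])/2*(np.array(v[3:5])-1)/; s/np.zeros(5),diff_step=.05,x_scale=.2/np.ones(5),diff_step=.03/; s/c0+s.x\[:3\]\*.01,"offs",s.x\[3:\]/c0+(s.x[:3]-1)*.05,"offs",(s.x[3:]-1)*20/' cf2.py; python3 cf2.py
```

```text
[0.60522721 0.00303626 0.29762738] offs [-1.37748181  0.25452978]
[ 0.2  -0.04  0.   -0.06  0.04  0.   -0.04 -0.05  0.   -0.02 -0.03  0.
 -0.14  0.03]
[0.61252414 0.01054188 0.29004751] offs [-14.52804936  -1.66778491]
[ 0.46  0.5   1.24  0.07 -1.66  1.69 -0.42  0.61  0.67 -0.19  0.54  0.8
 -1.45 -0.17]
```

```bash
python3 - <<'E'
from h import *
E=frame(-22.4);cap=np.array([.6055,.0,.297]);print(read_state()["time_s"])
delta(cap+.006*E[:,2],toolrot(E))
E
```

```text
3.75
shift in tool (m) [0.0673 0.0956 0.0091] rotvec [-0.0022  0.0006 -0.0022] ang deg 0.18245240835342955 shift in target axes [0.067  0.0957 0.0093]
```

Emit:
{"api": "send_rows", "payload": {
  "deltas": [
    [[0.022,0,0.003],[0,0,0],0.0854],
    [[0.022,0,0.003],[0,0,0],0.0854],
    [[0.023,0,0.003],[-0.002,0.0006,-0.002],0.0854],
    [[0,0.015,0],[0,0,0],0.0854],
    [[0,0.015,0],[0,0,0],0.0854],
    [[0,0.015,0],[0,0,0],0.0854],
    [[0,0,0],[0,0,0],0.0854],
    [[0,0,0],[0,0,0],0.0854],
    [[0,0,0],[0,0,0],0.0854]
  ]
}}

```text
time_s: 4.5
ee_pos: [0.5756, 0.0131, 0.3437]
tcp_rot: [[-0.38, 0.531, 0.757], [-0.925, -0.218, -0.312], [0.0, -0.819, 0.574]]
ft_force: [-0.6, -0.4, 0.2]
width: 0.0855
```

```bash
python3 - <<'E'
from h import *
E=frame(-22.4);cap=np.array([.6055,.0,.297])
delta(cap+.006*E[:,2],toolrot(E))
im,*C=save("wrist","w5")
p=proj(C,[cap,cap+.017*E[:,2]]);print(p)
cv2.imwrite("pics/w5c.png",cv2.resize(im[80:400,120:520,::-1],(800,640),interpolation=3)[:600])
E
```

```text
shift in tool (m) [ 0.0007  0.0509 -0.0001] rotvec [-0.0004  0.0006 -0.0003] ang deg 0.045234995001721144 shift in target axes [ 0.0007  0.0509 -0.0001]
[[318.40440019 216.07657488]
 [318.45728883 225.5338346 ]]
```

View pics/w5c.png

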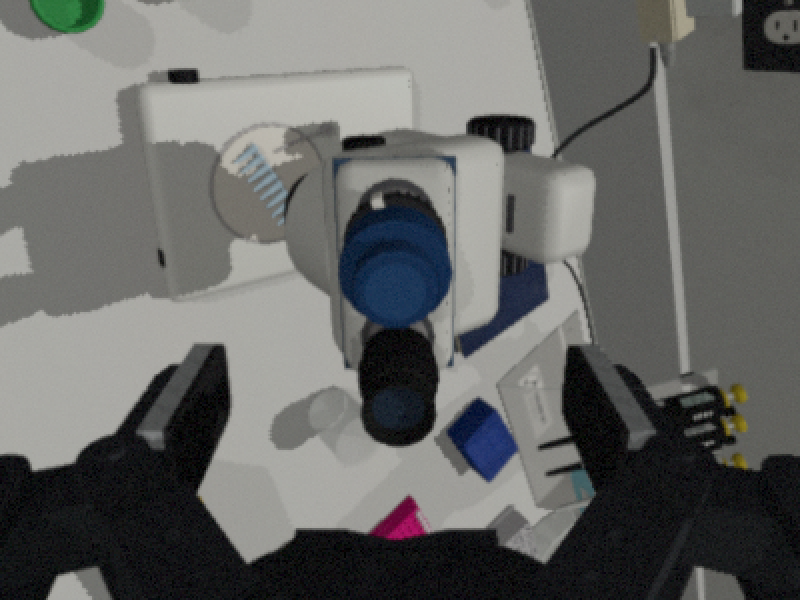

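Emit:
{"api": "send_rows", "payload": {
  "deltas": [
    [[0,0.017,0],[0,0,0],0.0854],
    [[0,0.017,0],[0,0,0],0.0854],
    [[0,0.012,0],[0,0,0],0.0854],
    [[0,0.005,0],[0,0,0],0.0854],
    [[0,0,0],[0,0,0],0.05],
    [[0,0,0],[0,0,0],0.04],
    [[0,0,0],[0,0,0],0.036],
    [[0,0,0],[0,0,0],0.03],
    [[0,0,0],[0,0,0],0.02],
    [[0,0,0],[0,0,0],0.02],
    [[0,0,0],[0,0,0],0.02],
    [[0,0,0],[0,0,0],0.02],
    [[0,0,0],[0,0,0],0.02]
  ],
  "squeeze": 25
}}

```text
time_s: 5.63
ee_pos: [0.6029, 0.002, 0.3018]
tcp_rot: [[-0.38, 0.531, 0.757], [-0.925, -0.218, -0.312], [-0.0, -0.819, 0.574]]
ft_force: [-5.3, 2.3, 4.7]
width: 0.0288
```

```bash
python3 - <<'E'
from h import *
E=frame(-22.4);cap=np.array([.6055,.0,.297])
delta(cap+.006*E[:,2],toolrot(E))
im,*C=save("wrist","w6")
cv2.imwrite("pics/w6c.png",cv2.resize(im[150:400,170:470,::-1],(720,600),interpolation=3))
E
```

```text
shift in tool (m) [ 0.0008 -0.0002 -0.0002] rotvec [-0.0004  0.0006 -0.0005] ang deg 0.04946528273188228 shift in target axes [ 0.0008 -0.0002 -0.0002]
```

View pics/w6c.png

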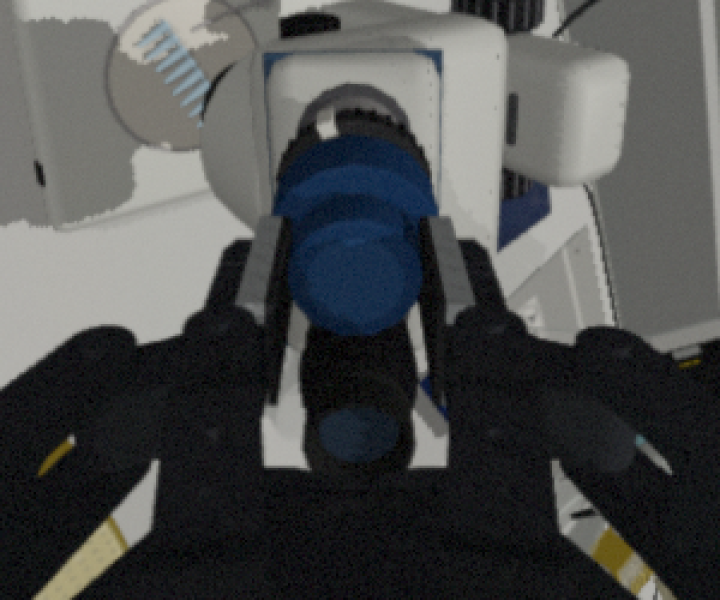

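Emit:
{"api": "send_rows", "payload": {
  "deltas": [
    [[0,-0.003,0],[0,0,0],0.02],
    [[0,-0.005,0],[0,0,0],0.02],
    [[0,-0.008,0],[0,0,0],0.02],
    [[0,-0.012,0],[0,0,0],0.02],
    [[0,-0.015,0],[0,0,0],0.02],
    [[0,-0.015,0],[0,0,0],0.02],
    [[0,-0.015,0],[0,0,0],0.02],
    [[0,-0.015,0],[0,0,0],0.02],
    [[0,-0.015,0],[0,0,0],0.02],
    [[0,0,0],[0,0,0],0.02],
    [[0,0,0],[0,0,0],0.02],
    [[0,0,0],[0,0,0],0.02]
  ]
}}

```text
time_s: 6.68
ee_pos: [0.5483, 0.0243, 0.3844]
tcp_rot: [[-0.38, 0.529, 0.759], [-0.925, -0.218, -0.312], [0.001, -0.82, 0.572]]
ft_force: [-0.4, -0.4, -0.4]
width: 0.0284
```

```bash
python3 - <<'E'
from h import *
im,*C=save("wrist","w7");s=read_state();print(s["joint_pos"],s["ee_pos"])
cv2.imwrite("pics/w7c.png",cv2.resize(im[100:400,140:500,::-1],(720,600),interpolation=3))
E
```

```text
[ 0.12012658 -0.27354125  1.49951093 -0.28972216  1.37821299  0.48714911] [0.54832419 0.02418692 0.38388361]
```

View pics/w7c.png

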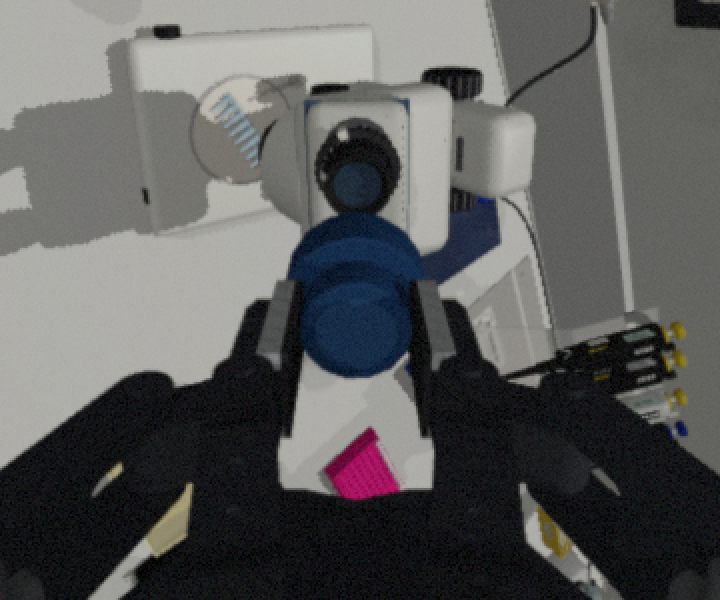

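```bash
python3 - <<'E'
from h import *
y=np.array([0,0,-1.]);a=np.radians(-38);z=np.array([np.cos(a),np.sin(a),0]);R=np.c_[np.cross(y,z),y,z]
delta([.434,.27,.384],R);delta([.434,.27,.15],R)
E
```

```text
shift in tool (m) [-0.1838 -0.1142 -0.1633] rotvec [-0.6048  0.2647 -0.0815] ang deg 38.114201423826465 shift in target axes [-1.233e-01 -1.000e-04 -2.414e-01]
shift in tool (m) [-0.1841  0.0778 -0.2971] rotvec [-0.6048  0.2647 -0.0815] ang deg 38.114201423826465 shift in target axes [-0.1233  0.2339 -0.2414]
```

Emit:
{"api": "send_rows", "payload": {
  "deltas": [
    [[0,0,0],[-0.06,0.026,-0.008],0.02],
    [[0,0,0],[-0.06,0.026,-0.008],0.02],
    [[0,0,0],[-0.06,0.026,-0.008],0.02],
    [[0,0,0],[-0.06,0.026,-0.008],0.02],
    [[0,0,0],[-0.06,0.026,-0.008],0.02],
    [[0,0,0],[-0.06,0.026,-0.008],0.02],
    [[0,0,0],[-0.06,0.026,-0.008],0.02],
    [[0,0,0],[-0.06,0.026,-0.008],0.02],
    [[0,0,0],[-0.06,0.026,-0.008],0.02],
    [[0,0,0],[-0.06,0.026,-0.008],0.02],
    [[-0.0137,0,-0.0268],[0,0,0],0.02],
    [[-0.0137,0,-0.0268],[0,0,0],0.02],
    [[-0.0137,0,-0.0268],[0,0,0],0.02],
    [[-0.0137,0,-0.0268],[0,0,0],0.02],
    [[-0.0137,0,-0.0268],[0,0,0],0.02],
    [[-0.0137,0,-0.0268],[0,0,0],0.02],
    [[-0.0137,0,-0.0268],[0,0,0],0.02],
    [[-0.0137,0,-0.0268],[0,0,0],0.02],
    [[-0.0137,0,-0.0268],[0,0,0],0.02]
  ]
}}

```text
time_s: 8.32
ee_pos: [0.4324, 0.2705, 0.3826]
tcp_rot: [[-0.612, 0.004, 0.791], [-0.791, -0.003, -0.612], [-0.0, -1.0, 0.005]]
ft_force: [1.2, 0.6, 0.2]
width: 0.0287
```

Emit:
{"api": "send_rows", "payload": {
  "deltas": [
    [[0,0.028,0],[0,0,0],0.02],
    [[0,0.028,0],[0,0,0],0.02],
    [[0,0.028,0],[0,0,0],0.02],
    [[0,0.028,0],[0,0,0],0.02],
    [[0,0.028,0],[0,0,0],0.02],
    [[0,0.028,0],[0,0,0],0.02],
    [[0,0.028,0],[0,0,0],0.02],
    [[0,0,0],[0,0,0],0.02],
    [[0,0,0],[0,0,0],0.02],
    [[0,0,0],[0,0,0],0.02]
  ]
}}

```text
time_s: 9.15
ee_pos: [0.4348, 0.2691, 0.1893]
tcp_rot: [[-0.612, 0.007, 0.791], [-0.791, -0.002, -0.612], [-0.003, -1.0, 0.007]]
ft_force: [0.5, -0.4, 1.3]
width: 0.0285
```

```bash
python3 - <<'E'
from h import *
im,*C=save("wrist","w8");s=read_state();print(s["joint_pos"],s["ee_pos"],s["tcp_rot"])
cv2.imwrite("pics/w8c.png",cv2.resize(im[:,60:580,::-1],(780,600),interpolation=3))
E
```

```text
[ 0.48473305  0.02473708  1.51119942 -0.00479419  1.59831486  1.14314503] [0.43503035 0.26929126 0.18996145] [[-6.11959321e-01  8.72826370e-03  7.90841075e-01]
 [-7.90875314e-01 -8.19647413e-04 -6.11976769e-01]
 [-4.69328377e-03 -9.99961572e-01  7.40455917e-03]]
```

View pics/w8c.png

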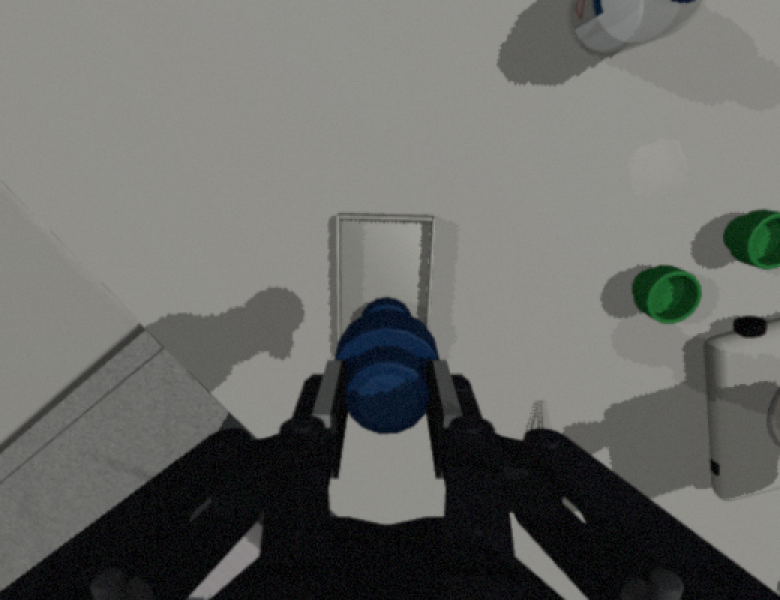

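```bash
python3 - <<'E'
from h import *
C=load("w8");f=lambda x,y:(60+x/1.5,y/1.5)
a=onplane(C,f(338,213.5),.016);b=onplane(C,f(434.5,215.5),.016);c=onplane(C,f(384,303),.036)
print(a,b,np.linalg.norm(a-b),c)
d=(b-a)/np.linalg.norm(b-a);print("x yaw",np.degrees(np.arctan2(d[1],d[0])))
y=np.array([-d[1],d[0],0]);ctr=(a+b)/2-y*.058;print("centre",ctr,"rcap top (far edge) rel",(c-ctr)@d,(c-ctr)@y)
T=load("t1");print(proj(T,[a,b,ctr+[0,0,0]]),"tc corners tl,tt",230+28/3.7,110+480/3.7,230+72/3.7,110+430/3.7)
# cap in hand vs calibration
E
python3 - <<'E'
import sys;sys.path.insert(0,'.')
import os;os.chdir('.')
from h import *
im=cv2.imread("pics/t1.png")
cv2.imwrite("pics/tt.png",cv2.resize(im[215:270,228:283],(605,605),interpolation=3)[:600,:])
E
```

```text
[0.43054263 0.32010469 0.016     ] [0.48445725 0.27644623 0.016     ] 0.06937468977844759 [0.41912347 0.25164656 0.036     ]
x yaw -38.999526942318965
centre [0.42099973 0.2532007  0.016     ] rcap top (far edge) rel -0.0004800956410353286 -0.00238855141348535
[[235.2944084  239.10023963]
 [247.6553314  224.03065938]
 [253.76801437 241.74578379]] tc corners tl,tt 237.56756756756758 239.7297297297297 249.45945945945945 226.2162162162162
```

View pics/tt.png

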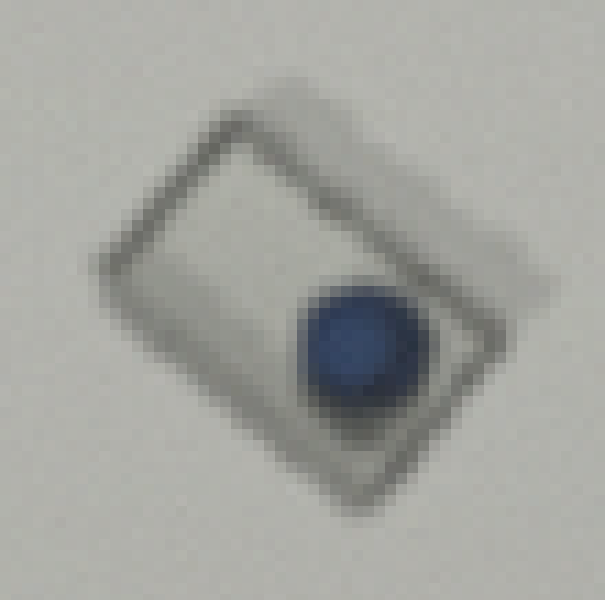

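Emit:
{"api": "send_rows", "payload": {
  "deltas": [
    [[0,0,0.02],[0,0,0],0.02],
    [[0,0,0.03],[0,0,0],0.02],
    [[0,0,0.03],[0,0,0],0.02],
    [[0,0,0.02],[0,0,0],0.02],
    [[0,0,0],[0,0,0],0.02],
    [[0,0,0],[0,0,0],0.02],
    [[0,0,0],[0,0,0],0.02]
  ]
}}

```text
time_s: 9.78
ee_pos: [0.5133, 0.2083, 0.1896]
tcp_rot: [[-0.612, 0.008, 0.791], [-0.791, -0.001, -0.612], [-0.003, -1.0, 0.007]]
ft_force: [0.6, -0.3, -1.0]
width: 0.0287
```

```bash
python3 - <<'E'
from h import *
im,*C=save("wrist","w9")
cv2.imwrite("pics/w9c.png",cv2.resize(im[100:340,60:380,::-1],(800,600),interpolation=3))
E
```

```text
(no output)
```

View pics/w9c.png

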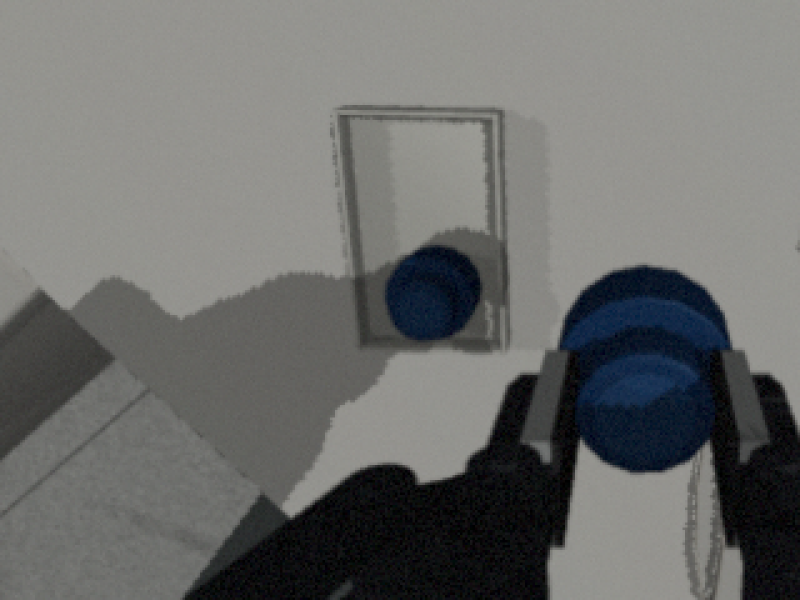

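```bash
cat > tr.py <<'E'
from fit import *
C=load("w9");f=lambda x,y:(60+x/2.5,100+y/2.5)
obs=np.array([f(*p) for p in[(333,106),(506,107),(510,350),(358,349)]],np.float32)
m=np.zeros((1600,2560),np.uint8);cv2.fillConvexPoly(m,np.round(obs*4*16).astype(int),1,shift=4)
def pts(v):
    a=v[2];x=np.array([np.cos(a),np.sin(a),0]);y=np.array([-x[1],x[0],0]);o=np.array([v[0],v[1],0])
    return np.array([o+sx*.036*x+sy*.058*y+[0,0,z] for z in(0,.016) for sx in(-1,1) for sy in(-1,1)])
def cost(v):
    h=cv2.convexHull(proj(C,pts(v)).astype(np.float32));r=np.zeros_like(m);cv2.fillConvexPoly(r,np.round(h*4*16).astype(int),1,shift=4)
    return -(m&r).sum()/(m|r).sum()
x0=np.array([.42,.252,-.67])
s=minimize(cost,x0,method="Nelder-Mead",options=dict(initial_simplex=np.vstack([x0]+[x0+d for d in np.diag([.008,.008,.04])]),xatol=1e-4,fatol=1e-4))
print(s.x,np.degrees(s.x[2]),-s.fun)
v=s.x;x=np.array([np.cos(v[2]),np.sin(v[2]),0]);y=np.array([-x[1],x[0],0])
# right cap fit
p=np.array(f(433,292)).astype(int);im="w9"
M={im:bmask(im,(p[0]-24,p[1]-24,p[0]+24,p[1]+24),1.3,15)};print(M[im].sum())
E=np.eye(3)
g=lambda w:-iou(C,np.array([w[0],w[1],.019]),E,M[im])
x0=np.array([.403,.225]);t=minimize(g,x0,method="Nelder-Mead",options=dict(initial_simplex=np.vstack([x0,x0+[.008,0],x0+[0,.008]]),xatol=1e-4))
print("rcap",t.x,-t.fun,"in tray",(t.x-v[:2])@x[:2],(t.x-v[:2])@y[:2])
for q in(.024,.028): print(q,v[:2]+y[:2]*q)
print("other rot", proj(load("t1"),pts(v)[4:]).round(1).tolist())
E
python3 tr.py
```

```text
[ 0.45940741  0.41140741 -1.29518519] -74.20864479898106 -0.0
1110
rcap [0.40430865 0.22893716] 0.8704866562009419 in tray 0.16058934279707868 -0.10267582547894583
0.024 [0.48250162 0.41793865]
0.028 [0.48635066 0.41902719]
other rot [[204.8, 249.4], [197.2, 218.4], [223.9, 243.9], [216.1, 212.9]]tr.py:10: RuntimeWarning: overflow encountered in scalar negative
  return -(m&r).sum()/(m|r).sum()
```

```bash
sed -i 's/return -(m&r).sum()/return -float((m\&r).sum())/' tr.py; python3 tr.py
```

```text
[ 0.42060071  0.25241569 -0.69081819] -39.580966978969315 0.9781673674790959
1110
rcap [0.40430865 0.22893716] 0.8704866562009419 in tray 0.002403071536366423 -0.028476263466695798
0.024 [0.43589274 0.27091309]
0.028 [0.43844142 0.27399599]
other rot [[259.8, 260.1], [235.3, 239.3], [272.8, 244.4], [248.3, 223.8]]
```

```bash
python3 - <<'E'
from h import *
y=np.array([0,0,-1.]);a=np.radians(-38);z=np.array([np.cos(a),np.sin(a),0]);R=np.c_[np.cross(y,z),y,z]
delta([.4372,.2725,.06],R);print(read_state()["ee_pos"])
E
```

```text
shift in tool (m) [-0.0039  0.1288 -0.1   ] rotvec [-0.0067  0.0057 -0.0032] ang deg 0.5361670539268744 shift in target axes [-0.0038  0.1294 -0.0991]
[0.51300462 0.20850973 0.18944021]
```

Emit:
{"api": "send_rows", "payload": {
  "deltas": [
    [[-0.001,0,-0.02],[-0.003,0,-0.002],0.02],
    [[-0.001,0,-0.03],[-0.003,0,-0.001],0.02],
    [[-0.001,0,-0.03],[0,0,0],0.02],
    [[-0.001,0,-0.019],[0,0,0],0.02],
    [[0,0.03,0],[0,0,0],0.02],
    [[0,0.03,0],[0,0,0],0.02],
    [[0,0.03,0],[0,0,0],0.02],
    [[0,0.025,0],[0,0,0],0.02],
    [[0,0.015,0],[0,0,0],0.02],
    [[0,0,0],[0,0,0],0.02],
    [[0,0,0],[0,0,0],0.02],
    [[0,0,0],[0,0,0],0.02],
    [[0,0,0],[0,0,0],0.02]
  ]
}}

```text
time_s: 10.92
ee_pos: [0.4381, 0.2721, 0.0602]
tcp_rot: [[-0.611, 0.002, 0.791], [-0.791, 0.001, -0.611], [-0.002, -1.0, 0.001]]
ft_force: [0.8, -0.6, 0.2]
width: 0.0286
```

```bash
python3 - <<'E'
from h import *
y=np.array([0,0,-1.]);a=np.radians(-38);z=np.array([np.cos(a),np.sin(a),0]);R=np.c_[np.cross(y,z),y,z]
delta([.4372,.2725,.024],R);print(read_state()["ee_pos"])
im,*C=save("wrist","w10")
cv2.imwrite("pics/w10c.png",cv2.resize(im[120:360,160:480,::-1],(800,600),interpolation=3))
im,*C=save("side","s10")
cv2.imwrite("pics/s10c.png",cv2.resize(im[250:360,350:470,::-1],(655,600),interpolation=3))
E
```

```text
shift in tool (m) [ 0.0004  0.0362 -0.001 ] rotvec [-0.0015  0.0053 -0.002 ] ang deg 0.3369041132483686 shift in target axes [ 0.0003  0.0362 -0.001 ]
[0.43813983 0.27213282 0.06024015]
```

View pics/w10c.png

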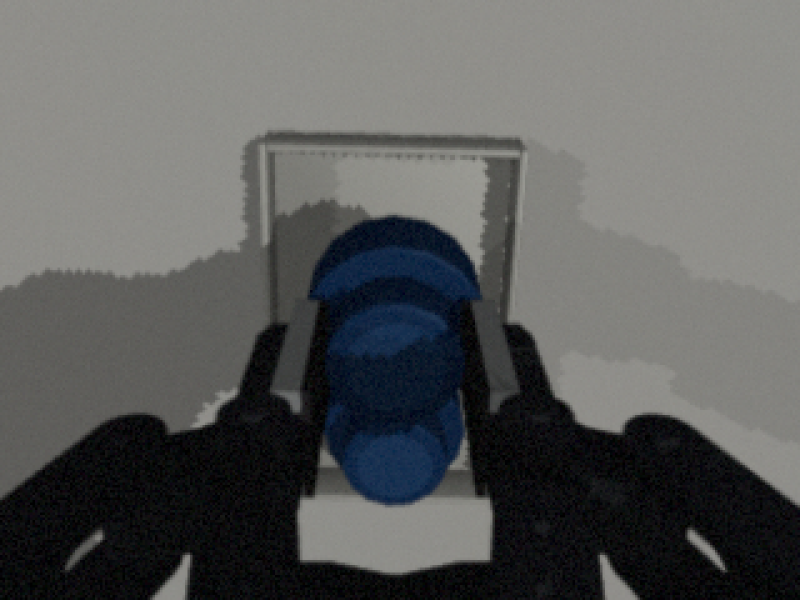

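View pics/s10c.png

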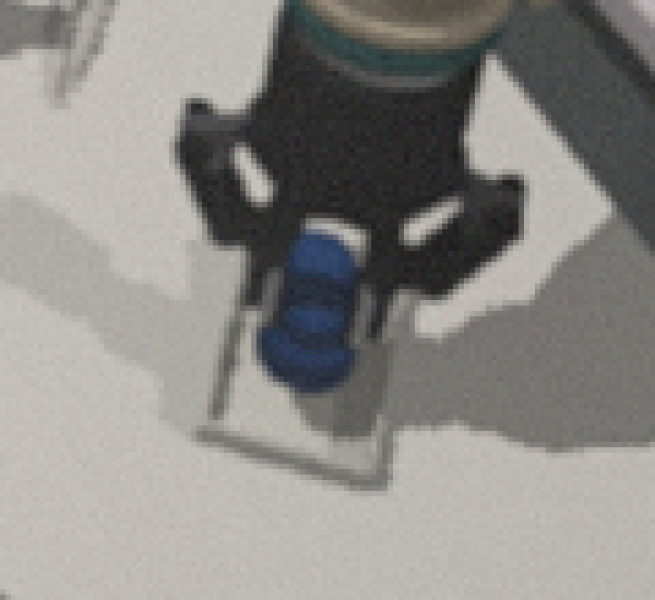

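Emit:
{"api": "send_rows", "payload": {
  "deltas": [
    [[0,0.01,0],[0,0,0],0.02],
    [[0,0.01,0],[0,0,0],0.02],
    [[0,0.008,0],[0,0,0],0.02],
    [[0,0.003,0],[0,0,0],0.02],
    [[0,0.001,0],[0,0,0],0.02],
    [[0,0.001,0],[0,0,0],0.02],
    [[0,0,0],[0,0,0],0.02],
    [[0,0,0],[0,0,0],0.02],
    [[0,0,0],[0,0,0],0.02]
  ]
}}

```text
time_s: 11.77
ee_pos: [0.4376, 0.2715, 0.0256]
tcp_rot: [[-0.612, 0.0, 0.791], [-0.791, -0.001, -0.612], [0.0, -1.0, 0.0]]
ft_force: [0.3, -0.5, -0.0]
width: 0.0285
```

Emit:
{"api": "send_rows", "payload": {
  "deltas": [
    [[0,0.001,0],[0,0,0],0.02],
    [[0,0,0],[0,0,0],0.02],
    [[0,0,0],[0,0,0],0.02]
  ]
}}

```text
time_s: 12.02
ee_pos: [0.4373, 0.2714, 0.0243]
tcp_rot: [[-0.612, -0.001, 0.791], [-0.791, -0.001, -0.612], [0.001, -1.0, 0.0]]
ft_force: [0.3, -0.1, -0.5]
width: 0.0286
```

Emit:
{"api": "send_rows", "payload": {
  "deltas": [
    [[0,0.001,0],[0,0,0],0.02],
    [[0,0,0],[0,0,0],0.02],
    [[0,0,0],[0,0,0],0.02]
  ]
}}

```text
time_s: 12.27
ee_pos: [0.4376, 0.2716, 0.0236]
tcp_rot: [[-0.612, 0.0, 0.791], [-0.791, -0.0, -0.612], [0.0, -1.0, 0.0]]
ft_force: [-0.5, 0.9, 3.0]
width: 0.0285
```

Emit:
{"api": "send_rows", "payload": {
  "deltas": [
    [[0,0.001,0],[0,0,0],0.02],
    [[0,0,0],[0,0,0],0.02],
    [[0,0,0],[0,0,0],0.02]
  ]
}}

```text
time_s: 12.52
ee_pos: [0.4377, 0.2717, 0.0235]
tcp_rot: [[-0.612, 0.0, 0.791], [-0.791, -0.0, -0.612], [-0.0, -1.0, 0.0]]
ft_force: [-3.1, -0.6, 11.1]
width: 0.0286
```

Emit:
{"api": "send_rows", "payload": {
  "deltas": [
    [[0,-0.001,0],[0,0,0],0.02],
    [[0,0,0],[0,0,0],0.03],
    [[0,0,0],[0,0,0],0.034],
    [[0,0,0],[0,0,0],0.04],
    [[0,0,0],[0,0,0],0.05],
    [[0,0,0],[0,0,0],0.055],
    [[0,0,0],[0,0,0],0.055],
    [[0,0,0],[0,0,0],0.055],
    [[0,0,0],[0,0,0],0.055],
    [[0,0,0],[0,0,0],0.055]
  ]
}}

```text
time_s: 13.35
ee_pos: [0.4373, 0.2713, 0.0232]
tcp_rot: [[-0.612, -0.001, 0.791], [-0.791, -0.001, -0.612], [0.001, -1.0, 0.0]]
ft_force: [-0.1, 0.4, -1.1]
width: 0.0552
```

Emit:
{"api": "send_rows", "payload": {
  "deltas": [
    [[0,-0.005,0],[0,0,0],0.055],
    [[0,-0.015,0],[0,0,0],0.055],
    [[0,-0.02,0],[0,0,0],0.055],
    [[0,-0.03,0],[0,0,0],0.055],
    [[0,-0.03,0],[0,0,0],0.055],
    [[0,-0.03,0],[0,0,0],0.055],
    [[0,-0.03,0],[0,0,0],0.055],
    [[0,0,0],[0,0,0],0.055],
    [[0,0,0],[0,0,0],0.055],
    [[0,0,0],[0,0,0],0.055]
  ]
}}

```text
time_s: 14.18
ee_pos: [0.4371, 0.2714, 0.1826]
tcp_rot: [[-0.612, -0.001, 0.791], [-0.791, -0.001, -0.612], [0.002, -1.0, -0.0]]
ft_force: [-0.1, 0.3, -0.7]
width: 0.0552
```

```bash
python3 - <<'E'
from h import *
im,*C=save("wrist","w11")
cv2.imwrite("pics/w11c.png",cv2.resize(im[80:360,130:510,::-1],(800,590),interpolation=3))
im,*C=save("side","s11");cv2.imwrite("pics/s11c.png",cv2.resize(im[260:360,360:460,::-1],(500,500),interpolation=3))
E
```

```text
(no output)
```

View pics/w11c.png

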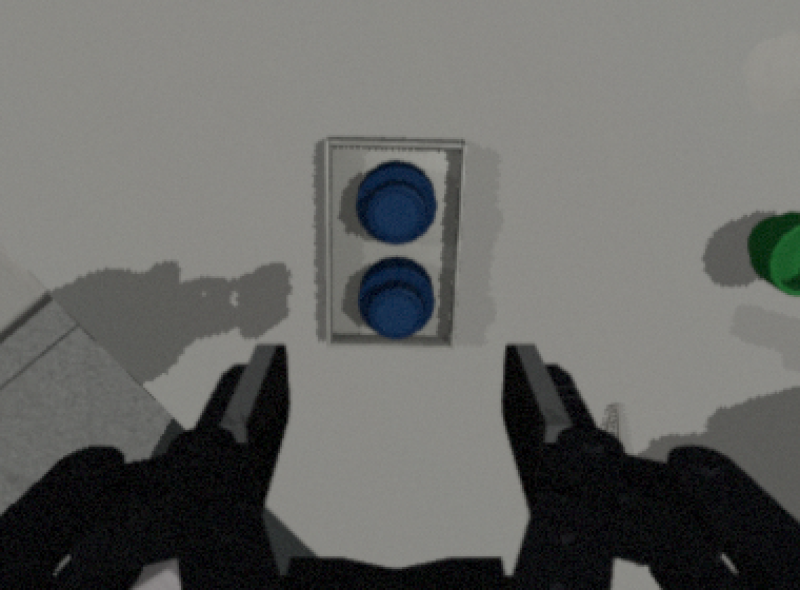

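View pics/s11c.png

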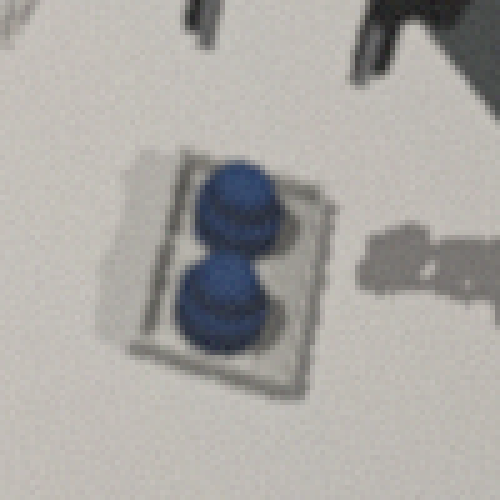

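Emit:
{"api": "send_rows", "payload": {
  "deltas": [
    [[0,-0.035,0],[0,0,0],0.06],
    [[0,-0.035,0],[0,0,0],0.06],
    [[0,-0.035,0],[0,0,0],0.06],
    [[0,-0.035,0],[0,0,0],0.06],
    [[0,-0.035,0],[0,0,0],0.06],
    [[0,-0.03,0],[0,0,0],0.06],
    [[0.0137,0,0.0268],[0,0,0],0.06],
    [[0.0137,0,0.0268],[0,0,0],0.06],
    [[0.0137,0,0.0268],[0,0,0],0.06],
    [[0.0137,0,0.0268],[0,0,0],0.06],
    [[0.0137,0,0.0268],[0,0,0],0.06],
    [[0.0137,0,0.0268],[0,0,0],0.06],
    [[0.0137,0,0.0268],[0,0,0],0.06],
    [[0.0137,0,0.0268],[0,0,0],0.06]
  ]
}}

```text
time_s: 15.45
ee_pos: [0.5405, 0.0524, 0.3868]
tcp_rot: [[-0.612, -0.003, 0.791], [-0.791, -0.001, -0.612], [0.003, -1.0, -0.002]]
ft_force: [0.6, 1.4, -0.0]
width: 0.06
```

Emit:
{"api": "send_rows", "payload": {
  "deltas": [
    [[0,0,0],[0.06,-0.026,0.008],0.06],
    [[0,0,0],[0.06,-0.026,0.008],0.06],
    [[0,0,0],[0.06,-0.026,0.008],0.06],
    [[0,0,0],[0.06,-0.026,0.008],0.06],
    [[0,0,0],[0.06,-0.026,0.008],0.06],
    [[0,0,0],[0.06,-0.026,0.008],0.06],
    [[0,0,0],[0.06,-0.026,0.008],0.06],
    [[0,0,0],[0.06,-0.026,0.008],0.06],
    [[0,0,0],[0.06,-0.026,0.008],0.06],
    [[0,0,0],[0.06,-0.026,0.008],0.06],
    [[0,0,0],[0,0,0],0.06],
    [[0,0,0],[0,0,0],0.06],
    [[0,0,0],[0,0,0],0.06]
  ]
}}

```text
time_s: 16.53
ee_pos: [0.5401, 0.0538, 0.3879]
tcp_rot: [[-0.381, 0.522, 0.763], [-0.924, -0.217, -0.313], [0.002, -0.825, 0.566]]
ft_force: [1.3, 0.1, 0.8]
width: 0.0601
```

```bash
python3 - <<'E'
from h import *
E=frame(-22.4);o=np.array([.6218,-.0058,.2727])
delta(o-.009*E[:,2],toolrot(E))
im,*C=save("wrist","w12");p=proj(C,[o,o+.03*E[:,2],o-.018*E[:,0]]);print(p)
x,y=p[0].astype(int)
cv2.imwrite("pics/w12c.png",cv2.resize(im[y-50:y+50,x-60:x+60,::-1],(720,600),interpolation=3));print(x-60,y-50)
E
```

```text
shift in tool (m) [0.0237 0.1596 0.0159] rotvec [0.0097 0.0011 0.0019] ang deg 0.5707797768164472 shift in target axes [0.024  0.1597 0.0144]
[[333.17842722 202.63406597]
 [334.41171345 213.10806366]
 [316.33414576 202.56851103]]
273 152
```

View pics/w12c.png

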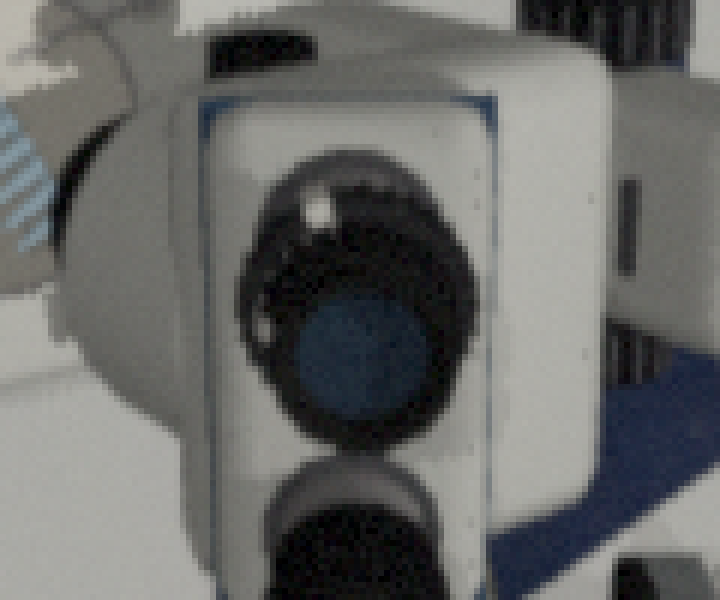

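```bash
cat > ang.py <<'E'
from h import *
def ang(C,p,o,E,z):
    a,d=ray(C,p);n=E[:,2];t=((o+z*n-a)@n)/(d@n);q=a+d*t-o
    return np.degrees(np.arctan2(-(q@E[:,1]),-(q@E[:,0]))),np.hypot(q@E[:,0],q@E[:,1])*1000
E
python3 - <<'E'
from ang import *
E=frame(-22.4);o=np.array([.6218,-.0058,.2727]);C=load("w12")
m=(273+318/6,152+208/6);l=(273+263/6,152+326/6)
for z in(-.003,0,.003,.005): print(z,ang(C,m,o,E,z))
for z in(.006,.009,.012): print("line",z,ang(C,l,o,E,z))
for i in (-80,-76,-70,-64):
    a=np.radians(i);v=-np.cos(a)*E[:,0]-np.sin(a)*E[:,1]
    print(i,[((proj(C,o+r*v+z*E[:,2])[0]-[273,152])*6).round() for r,z in((.021,0),(.021,.005),(.0175,.005))])
E
```

```text
-0.003 (np.float64(-65.25077333986428), np.float64(18.58155019689333))
0 (np.float64(-66.20402122548265), np.float64(19.42498425981765))
0.003 (np.float64(-67.07771478843557), np.float64(20.273346954577555))
0.005 (np.float64(-67.62058010873682), np.float64(20.84136313921397))
line 0.006 (np.float64(6.7065843879667675), np.float64(17.508391373270875))
line 0.009 (np.float64(3.0368479975971847), np.float64(17.37305783145717))
line 0.012 (np.float64(-0.6750198190329707), np.float64(17.30993637101453))
-80 [array([342., 192.]), array([343., 200.]), array([346., 219.])]
-76 [array([334., 194.]), array([335., 202.]), array([339., 221.])]
-70 [array([322., 197.]), array([322., 205.]), array([329., 224.])]
-64 [array([310., 202.]), array([311., 210.]), array([319., 228.])]
```

Emit:
{"api": "send_rows", "payload": {
  "deltas": [
    [[0.008,0,0.005],[0.0097,0,0.002],0.06],
    [[0.008,0,0.005],[0,0,0],0.06],
    [[0.008,0,0.0045],[0,0,0],0.06],
    [[0,0.02,0],[0,0,0],0.06],
    [[0,0.02,0],[0,0,0],0.06],
    [[0,0.02,0],[0,0,0],0.06],
    [[0,0.02,0],[0,0,0],0.06],
    [[0,0,0],[0,0.1,0],0.06],
    [[0,0,0],[0,0.1,0],0.06],
    [[0,0,0],[0,0.1,0],0.06],
    [[0,0,0],[0,0.1,0],0.06],
    [[0,0,0],[0,0.1,0],0.06],
    [[0,0,0],[0,0.1,0],0.06],
    [[0,0,0],[0,0,0],0.06],
    [[0,0,0],[0,0,0],0.06],
    [[0,0,0],[0,0,0],0.06]
  ]
}}

```text
time_s: 17.92
ee_pos: [0.5846, 0.009, 0.3314]
tcp_rot: [[-0.74, 0.532, 0.412], [-0.59, -0.219, -0.777], [-0.323, -0.818, 0.476]]
ft_force: [0.4, -0.5, 0.2]
width: 0.0602
```

```bash
python3 - <<'E'
from h import *
E=frame(-22.4);o=np.array([.6218,-.0058,.2727])
R=toolrot(E)@Rn.from_rotvec([0,.6,0]).as_matrix()
delta(o-.009*E[:,2],R);print(read_state()["joint_pos"].round(3))
im,*C=save("wrist","w13");p=proj(C,[o,o+.03*E[:,2],o-.018*E[:,0]]);print(p)
th=np.linspace(0,2*np.pi,60)
im=im[...,::-1].copy()
for z,r,c in((0,.021,(0,255,0)),(.03,.0155,(0,0,255)),(.0135,.0175,(255,255,0))):
    for q in proj(C,o+z*E[:,2]+r*(np.cos(th)[:,None]*E[:,0]+np.sin(th)[:,None]*E[:,1])): cv2.circle(im,(int(q[0]*16),int(q[1]*16)),8,c,-1,shift=4) 
x,y=p[0].astype(int)
cv2.imwrite("pics/w13c.png",cv2.resize(im[max(0,y-100):y+100,x-120:x+120],(720,600),interpolation=2))
E
```

```text
shift in tool (m) [ 0.0002  0.0801 -0.0011] rotvec [-0.0017  0.0038 -0.0016] ang deg 0.25521517481584854 shift in target axes [ 0.0001  0.0801 -0.001 ]
[ 0.077 -0.194  1.538 -0.277  1.248  1.077]
[[317.11696996 208.1038331 ]
 [317.08891428 223.56806818]
 [298.40806054 220.01250358]]
```

View pics/w13c.png

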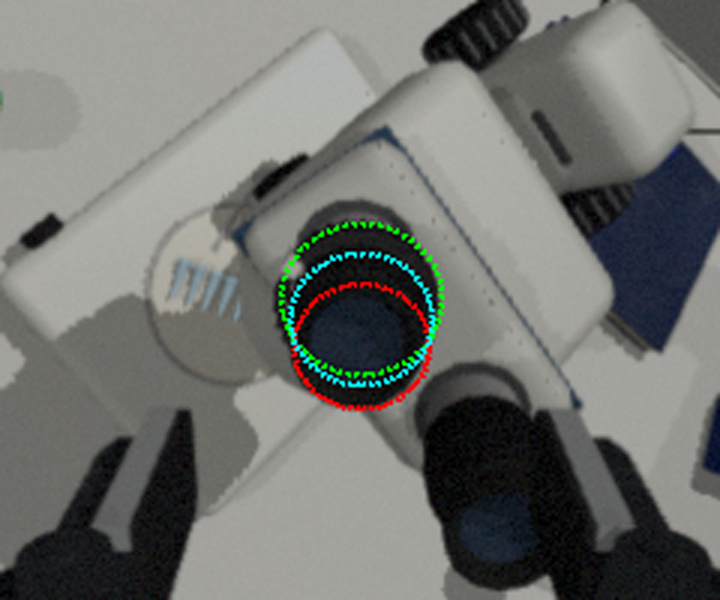

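```bash
cat > ov.py <<'E'
from h import *
import sys
def ov(f,o,E,out,half=45,sc=6.6,g=2.2):
    C=load(f);im=cv2.imread(f"pics/{f}.png");x,y=proj(C,o)[0].astype(int)
    im=np.clip(255*(im/255.)**(1/g),0,255).astype(np.uint8)
    x0,y0=x-half,y-half;A=cv2.resize(im[y0:y+half,x0:x+half],None,fx=sc,fy=sc,interpolation=3);B=A.copy()
    th=np.linspace(0,2*np.pi,90)
    for z,r,c in((-.005,.021,(0,255,0)),(.005,.021,(0,255,0)),(.03,.0155,(0,0,255))):
        q=(proj(C,o+z*E[:,2]+r*(np.cos(th)[:,None]*E[:,0]+np.sin(th)[:,None]*E[:,1]))-[x0,y0]+.5)*sc
        cv2.polylines(B,[q.astype(int)],True,c,1)
    cv2.imwrite(f"pics/{out}.png",cv2.resize(np.hstack([A,B]),(800,400)));print(x0,y0)
if __name__=="__main__":
    ov(sys.argv[1],np.array([.6218,-.0058,.2727]),frame(-22.4),sys.argv[2])
E
python3 ov.py w13 o13; python3 ov.py w12 o12
```

```text
272 163
288 157
```

View pics/o13.png

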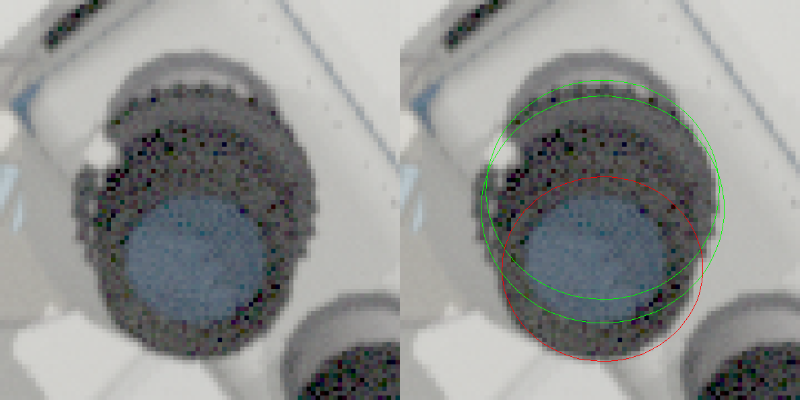

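View pics/o12.png

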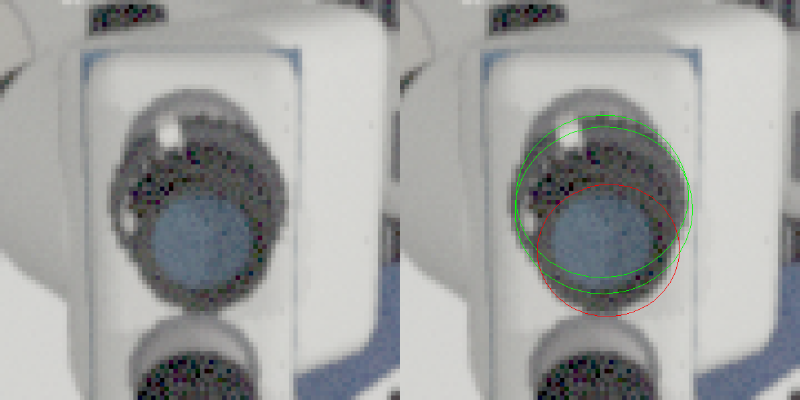

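Emit:
{"api": "send_rows", "payload": {
  "deltas": [
    [[0,0,-0.0022],[0,0,0],0.06],
    [[0,0.02,0],[0,0,0],0.06],
    [[0,0.02,0],[0,0,0],0.06],
    [[0,0.015,0],[0,0,0],0.06],
    [[0,0.01,0],[0,0,0],0.06],
    [[0,0.01,0],[0,0,0],0.06],
    [[0,0.005,0],[0,0,0],0.06],
    [[0,0,0],[0,0,0],0.06],
    [[0,0,0],[0,0,0],0.06],
    [[0,0,0],[0,0,0],0.06]
  ]
}}

```text
time_s: 18.8
ee_pos: [0.6263, -0.006, 0.2659]
tcp_rot: [[-0.74, 0.534, 0.41], [-0.589, -0.218, -0.778], [-0.326, -0.817, 0.476]]
ft_force: [0.3, 0.3, 0.7]
width: 0.0598
```

```bash
python3 - <<'E'
from h import *
E=frame(-22.4);o=np.array([.6218,-.0058,.2727])
R=toolrot(E)@Rn.from_rotvec([0,.6,0]).as_matrix()
delta(o-.009*E[:,2],R)
im,*C=save("wrist","w14")
im=np.clip(255*(im/255.)**(1/2),0,255).astype(np.uint8)
cv2.imwrite("pics/w14c.png",cv2.resize(im[130:380,170:470,::-1],(720,600),interpolation=3))
E
```

```text
shift in tool (m) [0.001  0.001  0.0012] rotvec [-0.0023  0.0015 -0.0031] ang deg 0.2382406967151928 shift in target axes [0.001  0.001  0.0012]
```

View pics/w14c.png

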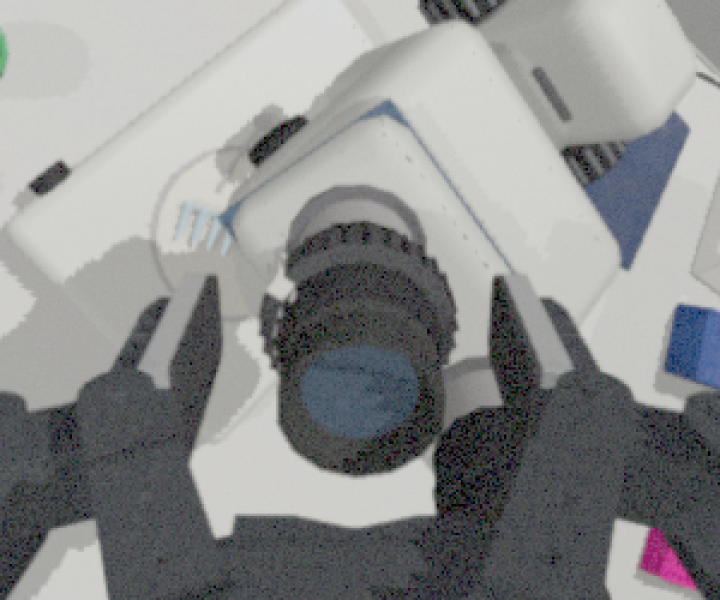

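Emit:
{"api": "send_rows", "payload": {
  "deltas": [
    [[0,0.001,0.0005],[0,0,0],0.055],
    [[0,0,0],[0,0,0],0.05],
    [[0,0,0],[0,0,0],0.046],
    [[0,0,0],[0,0,0],0.044],
    [[0,0,0],[0,0,0],0.042],
    [[0,0,0],[0,0,0],0.04],
    [[0,0,0],[0,0,0],0.038],
    [[0,0,0],[0,0,0],0.036],
    [[0,0,0],[0,0,0],0.034],
    [[0,0,0],[0,0,0],0.034],
    [[0,0,0],[0,0,0],0.034]
  ],
  "squeeze": 20
}}

```text
time_s: 19.77
ee_pos: [0.627, -0.0071, 0.2649]
tcp_rot: [[-0.74, 0.533, 0.41], [-0.588, -0.219, -0.778], [-0.325, -0.817, 0.476]]
ft_force: [-3.6, -2.2, 4.5]
width: 0.041
```

```bash
python3 - <<'E'
from h import *
E=frame(-22.4);o=np.array([.6218,-.0058,.2727])
R=toolrot(E)@Rn.from_rotvec([0,.6,0]).as_matrix()
delta(o-.009*E[:,2],R);s=read_state();print("force tool",(s["tcp_rot"].T@s["ft_force"]).round(2),s["width"])
im,*C=save("wrist","w15")
im=np.clip(255*(im/255.)**(1/2),0,255).astype(np.uint8)
cv2.imwrite("pics/w15c.png",cv2.resize(im[130:380,170:470,::-1],(720,600),interpolation=3))
E
```

```text
shift in tool (m) [ 0.0006 -0.0004  0.0006] rotvec [-0.0025  0.0013 -0.0023] ang deg 0.2072674166846295 shift in target axes [ 0.0006 -0.0004  0.0006]
force tool [ 2.51 -5.1   2.36] 0.041015355104797084
```

View pics/w15c.png

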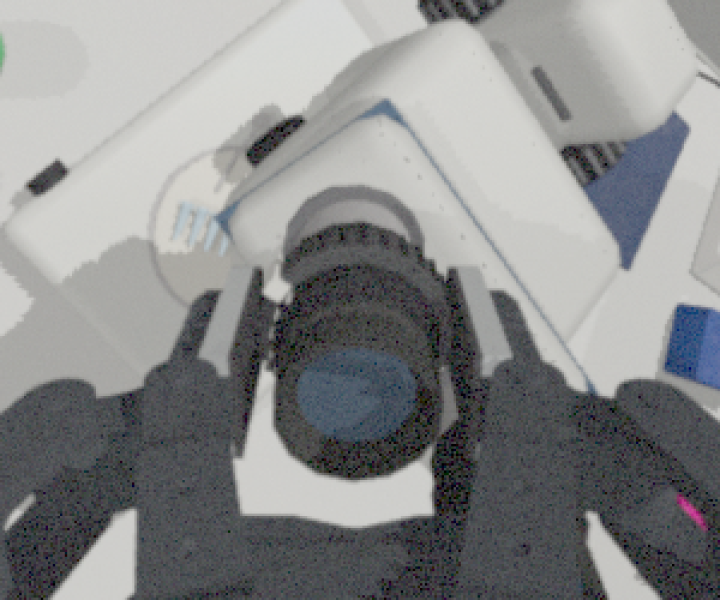

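Emit:
{"api": "send_rows", "payload": {
  "deltas": [
    [[0,0,0],[0,-0.04,0],0.034],
    [[0,0,0],[0,-0.06,0],0.034],
    [[0,0,0],[0,-0.06,0],0.034],
    [[0,0,0],[0,-0.06,0],0.034],
    [[0,0,0],[0,-0.06,0],0.034],
    [[0,0,0],[0,-0.06,0],0.034],
    [[0,0,0],[0,-0.06,0],0.034],
    [[0,0,0],[0,0,0],0.034],
    [[0,0,0],[0,0,0],0.034]
  ]
}}

```text
time_s: 20.57
ee_pos: [0.627, -0.007, 0.2648]
tcp_rot: [[-0.522, 0.533, 0.666], [-0.845, -0.219, -0.487], [-0.114, -0.817, 0.565]]
ft_force: [-4.6, -2.8, 5.6]
width: 0.0409
```

```bash
python3 - <<'E'
from h import *
E=frame(-22.4);o=np.array([.6218,-.0058,.2727])
R=toolrot(E)
delta(o-.009*E[:,2],R);s=read_state();print("force tool",(s["tcp_rot"].T@s["ft_force"]).round(2),(s["tcp_rot"].T@s["torque"]).round(3),s["width"])
im,*C=save("wrist","w16")
im=np.clip(255*(im/255.)**(1/2),0,255).astype(np.uint8)
cv2.imwrite("pics/w16c.png",cv2.resize(im[130:380,170:470,::-1],(720,600),interpolation=3))
E
```

```text
shift in tool (m) [ 0.0008 -0.0005  0.0004] rotvec [-0.003  -0.1981 -0.0007] ang deg 11.353344581681863 shift in target axes [ 0.0009 -0.0005  0.0003]
force tool [ 4.12 -6.39  1.45] [ 0.123 -0.138 -0.681] 0.04088947470830144
```

View pics/w16c.png

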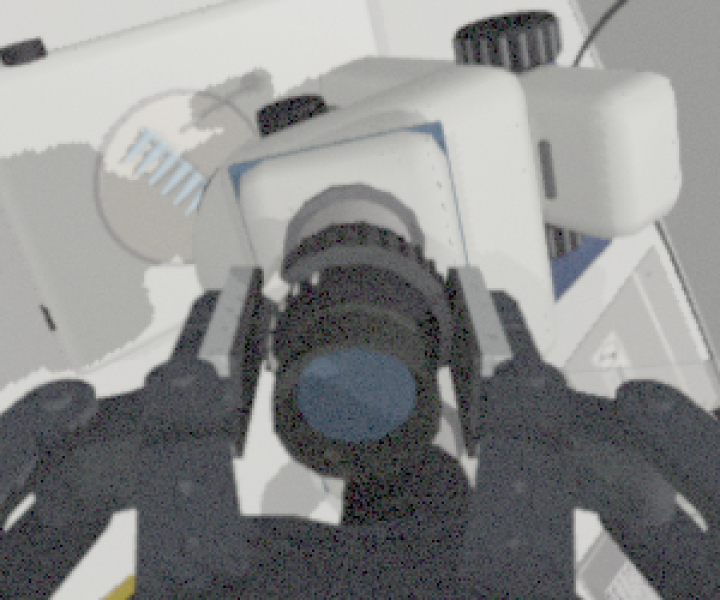

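```bash
python3 - <<'E'
from h import *
o=[]
for k in("w14","w15","w16"):
    im=cv2.imread(f"pics/{k}.png");im=np.clip(255*(im/255.)**(1/1.8),0,255).astype(np.uint8)
    o.append(cv2.resize(im[200:320,260:370],(264,288),interpolation=3)); 
    o[-1]=cv2.resize(im[215:285,265:330],(390,420),interpolation=3)
cv2.imwrite("pics/cmp.png",cv2.resize(np.hstack(o),(800,287)))
E
```

```text
(no output)
```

View pics/cmp.png

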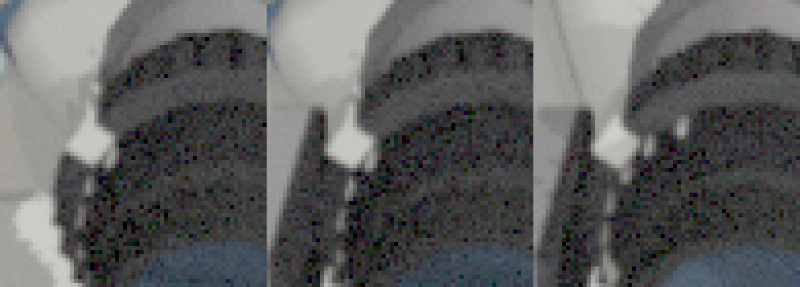

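Emit:
{"api": "send_rows", "payload": {
  "deltas": [
    [[0,0,0],[0,-0.04,0],0.034],
    [[0,0,0],[0,-0.06,0],0.034],
    [[0,0,0],[0,-0.06,0],0.034],
    [[0,0,0],[0,-0.06,0],0.034],
    [[0,0,0],[0,-0.06,0],0.034],
    [[0,0,0],[0,-0.06,0],0.034],
    [[0,0,0],[0,-0.06,0],0.034],
    [[0,0,0],[0,-0.06,0],0.034],
    [[0,0,0],[0,-0.06,0],0.034],
    [[0,0,0],[0,-0.06,0],0.034],
    [[0,0,0],[0,-0.06,0],0.034],
    [[0,0,0],[0,-0.06,0],0.034],
    [[0,0,0],[0,-0.06,0],0.034],
    [[0,0,0],[0,-0.04,0],0.034],
    [[0,0,0],[0,0,0],0.034],
    [[0,0,0],[0,0,0],0.034],
    [[0,0,0],[0,0,0],0.034]
  ]
}}

```text
time_s: 22.03
ee_pos: [0.6268, -0.0069, 0.2647]
tcp_rot: [[0.114, 0.532, 0.839], [-0.939, -0.219, 0.266], [0.326, -0.818, 0.475]]
ft_force: [-6.9, -2.4, 5.5]
width: 0.041
```

```bash
python3 - <<'E'
from h import *
E=frame(-22.4);o=np.array([.6218,-.0058,.2727])
R=toolrot(E)
delta(o-.009*E[:,2],R);s=read_state();print("force tool",(s["tcp_rot"].T@s["ft_force"]).round(2),(s["tcp_rot"].T@s["torque"]).round(3),s["width"])
im,*C=save("wrist","w17")
im=np.clip(255*(im/255.)**(1/2),0,255).astype(np.uint8)
cv2.imwrite("pics/w17c.png",cv2.resize(im[200:320,250:394,::-1],(720,600),interpolation=3))
E
```

```text
shift in tool (m) [ 0.001  -0.0005 -0.0001] rotvec [-2.600e-03  6.016e-01  4.000e-04] ang deg 34.470819730560606 shift in target axes [ 0.0009 -0.0005  0.0005]
force tool [ 3.28 -7.59 -3.8 ] [-0.421 -0.061 -0.422] 0.04103621663234863
```

View pics/w17c.png

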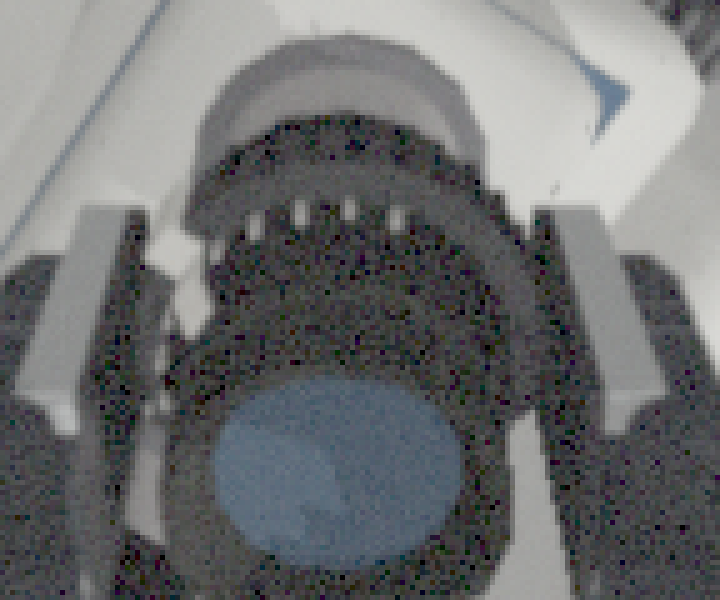

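Emit:
{"api": "send_rows", "payload": {
  "deltas": [
    [[0,0,0],[0,0,0],0.044],
    [[0,0,0],[0,0,0],0.048],
    [[0,0,0],[0,0,0],0.054],
    [[0,0,0],[0,0,0],0.058],
    [[0,0,0],[0,0,0],0.058],
    [[0,0,0],[0,0,0],0.058],
    [[0,-0.01,0],[0,0,0],0.058],
    [[0,-0.02,0],[0,0,0],0.058],
    [[0,-0.025,0],[0,0,0],0.058],
    [[0,-0.025,0],[0,0,0],0.058],
    [[0,0,0],[0,0,0],0.058],
    [[0,0,0],[0,0,0],0.058],
    [[0,0,0],[0,0,0],0.058]
  ]
}}

```text
time_s: 23.17
ee_pos: [0.5842, 0.0108, 0.3291]
tcp_rot: [[0.114, 0.532, 0.839], [-0.939, -0.219, 0.266], [0.325, -0.818, 0.474]]
ft_force: [-0.3, -0.8, -0.4]
width: 0.0579
```

```bash
python3 - <<'E'
from h import *
im,*C=save("wrist","w18");print(C[2],read_state()["ee_pos"])
im=np.clip(255*(im/255.)**(1/2),0,255).astype(np.uint8)
o=np.array([.6218,-.0058,.2727]);x,y=proj(C,o)[0].astype(int);x0,y0=x-36,y-30;print(x0,y0)
cv2.imwrite("pics/w18c.png",cv2.resize(im[y0:y0+60,x0:x0+72,::-1],(720,600),interpolation=3))
E
```

```text
[[ 0.83965995 -0.05959615  0.53983281  0.4985506 ]
 [ 0.26556075 -0.82198701 -0.5038004   0.11864705]
 [ 0.47376013  0.56637943 -0.67436317  0.41950606]
 [ 0.          0.          0.          1.        ]] [0.5841948  0.01064081 0.32831342]
282 181
```

View pics/w18c.png

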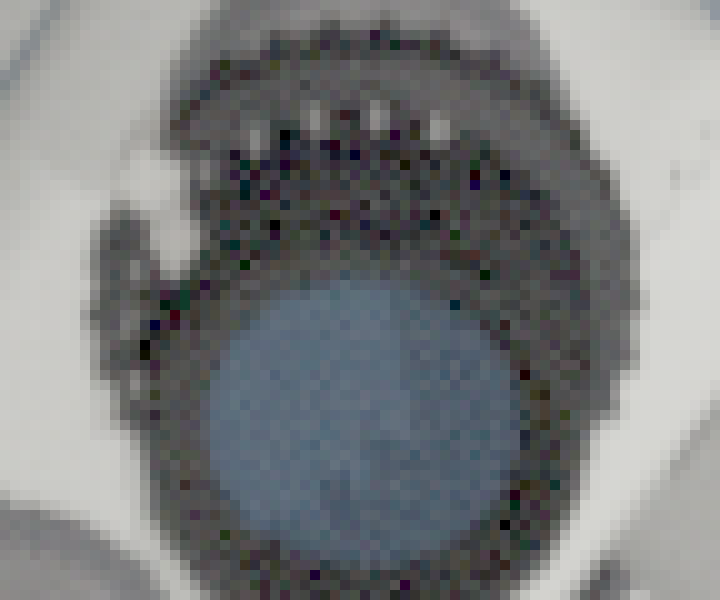

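Emit:
{"api": "send_rows", "payload": {
  "deltas": [
    [[0,-0.01,0],[0,-0.1,0],0.058],
    [[0,-0.01,0],[0,-0.1,0],0.058],
    [[0,0,0],[0,-0.1,0],0.058],
    [[0,0,0],[0,-0.1,0],0.058],
    [[0,0,0],[0,-0.1,0],0.058],
    [[0,0,0],[0,-0.1,0],0.058],
    [[0,0,0],[0,-0.1,0],0.058],
    [[0,0,0],[0,-0.1,0],0.058],
    [[0,0,0],[0,-0.1,0],0.058],
    [[0,0,0],[0,-0.07,0],0.058],
    [[-0.02,0,0],[0,0,0],0.058],
    [[-0.02,0,0],[0,0,0],0.058],
    [[0,0,0],[0,0,0],0.058],
    [[0,0,0],[0,0,0],0.058],
    [[0,0,0],[0,0,0],0.058]
  ]
}}

```text
time_s: 24.47
ee_pos: [0.5439, 0.0273, 0.323]
tcp_rot: [[0.756, 0.532, 0.38], [-0.311, -0.219, 0.925], [0.575, -0.818, -0.0]]
ft_force: [0.4, 0.5, -0.9]
width: 0.0583
```

```bash
python3 - <<'E'
from h import *
im,*C=save("wrist","w19");print(read_state()["ee_pos"])
im=np.clip(255*(im/255.)**(1/2),0,255).astype(np.uint8)
o=np.array([.6218,-.0058,.2727]);x,y=proj(C,o)[0].astype(int);x0,y0=x-36,y-30;print(x0,y0)
cv2.imwrite("pics/w19c.png",cv2.resize(im[y0:y0+60,x0:x0+72,::-1],(720,600),interpolation=3))
E
```

```text
[0.54404853 0.02721735 0.32333416]
280 213
```

View pics/w19c.png

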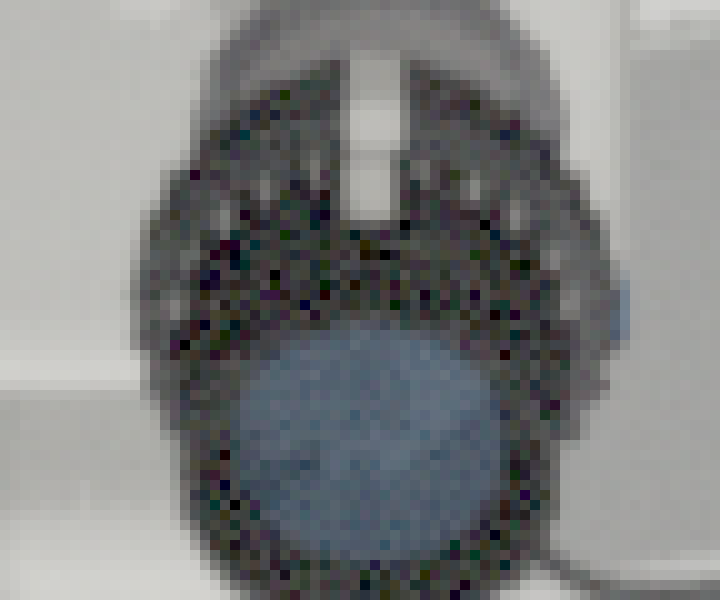

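Emit:
{"api": "send_rows", "payload": {
  "deltas": [
    [[0,-0.02,0],[0,0,0],0.058],
    [[0,-0.03,0],[0,0,0],0.058],
    [[0,-0.03,0],[0,0,0],0.058],
    [[0,0,0],[0,0,0],0.058],
    [[0,0,0],[0,0,0],0.058],
    [[0,0,0],[0,0,0],0.058],
    [[0,0,0],[0,0,0],0.058]
  ]
}}

```text
time_s: 25.1
ee_pos: [0.5012, 0.0447, 0.3869]
tcp_rot: [[0.758, 0.53, 0.381], [-0.311, -0.219, 0.925], [0.574, -0.819, -0.001]]
ft_force: [0.0, 0.4, -0.1]
width: 0.0582
```

```bash
python3 - <<'E'
from h import *
im,*C=save("side","s20");a=cv2.resize(im[140:350,190:470,::-1],(800,600),interpolation=3);cv2.imwrite("pics/s20c.png",a)
E
```

```text
(no output)
```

View pics/s20c.png

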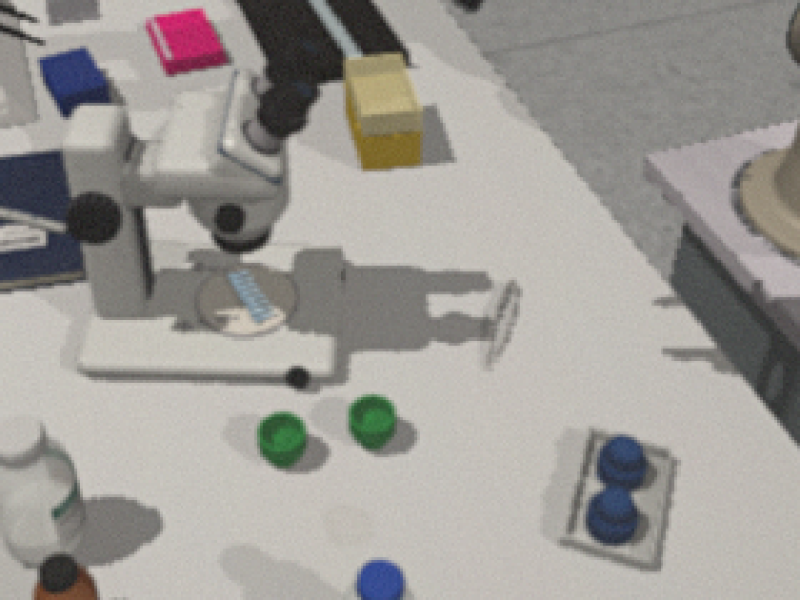

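```bash
python3 -c "
from bench import *;print(finish_job())"
```

```text
the job is handed in; nothing more can be done
None
```

I pulled the blue cap off the left eyepiece along its axis and set it mouth down in the tray. I then turned the dioptre ring about 1.2 rad back to zero, let go and backed away, and handed the job in at about 25 s. No verdict was reported.

- **Cap:** the last side picture shows both caps upright in the tray. From the tool pose, the left cap should be at tray x ≈ 1 mm, y ≈ 26 mm. It met the tray floor at about 11 N before I released it.
- **Ring:** the last close wrist picture shows the white mark in line with the zero line, off by about half a pixel (around 0.02 rad).
- **Bystanders:** the pipette tip box and forceps look unmoved in the last side picture. I did not measure them, the bottle or the beaker again.
- **Forces:** the wrist read at most about 11 N at the checks between moves, and that was at set-down. Gripping and turning the ring read about 9 N. I had no direct reading of contact on the fixed rings or the other eyepiece. The pads are meant to clear the fixed rings by 3.5 mm.

Two measurements disagreed along the way:

- **Tray corners:** the top camera put them up to 8 mm away from where the wrist camera did. I used the wrist view.
- **Eyepiece axis:** estimates from different views differed by 1–2 mm. That was within the finger clearance.

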